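# Unscrew the single-dose hopper and put it away in the caddy

### The job

Unscrew the small glass-tube hopper from the grinder's neck, turning and lifting it by its knurled metal collar and never by the glass until it is clear of the neck, and without forcing the thread. Stand it upright on the bare counter, take it again by the glass tube and lower it, upright and without dropping it, onto the floor of the caddy's empty bay. Then slide the acrylic door fully shut, leaving the saucer, scoop, funnel and bellows where they are.

Things in the scene. Friction and masses are not known exactly. Their poses are not given: they have to be found in the camera images.
- grinder: Black plastic coffee grinder, fixed. Origin on the counter under the axis of its threaded neck; x points to its rear. Foot 124 mm wide, from 65 mm in front of the axis to 115 mm behind it. Burr head 96 mm wide about the axis, top 190 mm above the counter (dial to 195 mm), motor column behind it as high. On the head a round shoulder, 61 mm wide, reaches up to 208 mm; the neck stands on it.
- neck (a point): Foot of the neck, on its axis, 208 mm above the counter; the hopper's collar rests here. The neck is 46 mm over its thread and 21 mm tall. Right-hand quick thread, 20 mm lead: turned anticlockwise seen from above the hopper rises 3.2 mm per radian, with about 1.5 mm of free axial play; it comes free after 4.2 to 4.4 rad (245 degrees) and then lifts straight off.
- hopper: The loose hopper, 61 mm tall, about 0.14 kg, at first screwed home on the neck. Origin on its axis half-way up, 30.5 mm above its underside; z along the axis, upward. Below, a knurled aluminium collar (collar), sloping in between 17 and 24 mm above the underside to a clear glass tube (tube). Hollow below; it stands on the collar's rim.
- collar (a point): Centre of the hopper's knurled collar, 8.5 mm above the hopper's underside. The collar is 68 mm in diameter with straight sides 17 mm high. It turns easily on the thread (under 0.3 N m) and stays where it is left.
- tube: The hopper's clear glass tube with a thin steel lip band, part of the hopper: 34.5 mm outside diameter, 37 mm tall, rising from the collar on the same axis, open at the top. Origin half-way up the tube, that is 42.5 mm above the hopper's underside.
- caddy: Light wooden box, fixed, three open bays in a row along its y; 94 (x) by 272 (y) by 88 mm high, origin at the centre of its underside. Bays 84 by 84 mm, walls 5 mm. The bay at the +y end is empty, the others hold funnel and bellows. Long side walls 88 mm high, end and cross walls 74 to 80 mm. Fingers round the hopper's collar do not fit in a bay, fingers round its tube do.
- bay (a point): Centre of the empty bay's floor (5 mm above the counter, 89 mm from the caddy's centre towards its +y end); axes as the caddy's.
- door (a joint): Clear acrylic sliding door over the bays, 4 mm thick, top 79.5 mm above the counter, between the long side walls. Value in m: 0 = shut over all three bays, up to 0.12 as it slides towards the caddy's -y end. It starts open by 0.09 to 0.12, the empty bay uncovered. 1 to 2 N move it; it stays where it is left.
- door_pull (a point): Centre of the door's upright clear pull: a block 44 mm along caddy x, 10 mm thick along caddy y, standing 19 mm above the door (top 98 mm above the counter). It moves with the door; shutting moves it along the caddy's +y, until it lies 113 mm from the caddy's centre.
- saucer: Porcelain saucer, 110 mm in diameter, 16 mm high, loose on the counter; origin at the centre of its underside. To be left alone.
- scoop: Aluminium scoop, loose on the counter: round bowl 44 mm wide and 26 mm high about its origin (at the bowl's underside), flat handle running to 121 mm along its -x axis. To be left alone.
- funnel: Stainless dosing funnel, 68 mm wide, 40 mm high, standing in a bay of the caddy; origin at the centre of its underside. To be left alone.
- bellows: Small dark silicone bellows, 60 mm wide, 56 mm high, standing in a bay of the caddy; origin at the centre of its underside. To be left alone.
Not all that is in view belongs to the job. What is meant by the hopper is not orange, and is the smaller of those in its own colour.

How it is judged:
By the outcome, as a careful person would: the job done as asked, in the order asked, and still so for the second after the job is handed in, with the robot touching nothing.
It also fails if it takes over 72 s, if anything falls off the work surface, if the arm or the gripper's body presses on something with over 40 N, if the wrist force passes 120 N, or if a joint passes its speed limit or range.

### The arm

A 7-joint arm with a two-finger parallel gripper is mounted at the origin on the work surface. World frame = base frame: x ahead of the robot, y to its left, z up, the work surface at z = 0. Lengths are in m, angles in rad, forces in N, time in s.
With the tool pointing down it reaches from about 0.4 to 0.85 m from the base axis. Payload 4.5 kg.
Tool frame: the origin (TCP) lies midway between the tips of the shut fingers; the grasp point (between the pads) lies 19 mm behind it; z points along the fingers, x is the direction in which the jaws open and shut, and the axes are right-handed (so a half turn about z gives the same grasp; the last joint's range is limited). The gripper opens to 88 mm and grips with 3 to 60 N. Pads are 18 mm wide; open, the fingers measure 123 mm over their backs; the gripper's body (75 mm by 187 mm) begins 45 mm behind the grasp point.
Start: joints at [-1.203, 0.689, -0.195, 1.565, 0.157, 0.902, -0.215], TCP at [0.205, 0.591, 0.239] pointing down, gripper open.
Joint ranges: [-3.01, 3.01], [-0.46, 2.08], [-1.47, 1.51], [0.13, 2.56], [-1, 4.14], [0.04, 2.09], [-2.66, 2.66]. Speed limits (rad/s): [2.57, 2.57, 3.14, 3.14, 3.14, 3.14, 3.14].

### API

Orientations are given as a unit quaternion [x, y, z, w].
In Python, from plant import r gives the robot as it stands. The module is installed in compiled form; this text tells all that it offers.
- The arm moves only by the tool play_rows, never from a script. Its argument "increments" is a list of rows, each a list of 7 numbers: the opening, from 0 (shut) to 1 (fully open), then the shift along the tool's x, y, z in mm, then the turn, a rotation vector about the tool's x, y, z in rad. In form: [[hand, dx, dy, dz, wx, wy, wz], ...]. A call has exactly 8 rows; each row shifts and turns the pose as measured when the row begins, along the tool's axes as they then stand; what a row does not reach is not made up. A row lasts 1/8 s, in which the tool goes at most 62.5 mm and 10.7 degrees, less where a joint would pass 70% of its speed; a pose out of reach is approached as far as the arm can. A call is refused whole if a number of a shift passes 62.5 or a number of a turn 0.188, either way. A call with a gripper value outside its range is refused whole. The fingers move at their own pace and stop on an object; "grip_force" is the grip in N (left out, the last holds). Time passes only in rows, so rows that do not move let the fingers close, or fill a call up. It gives the time, the measured TCP pose, the force and the opening at its end, in the units of the state.
- r.get_state(): the state, without advancing time (a new reading comes with each control period).
- r.snapshot(name): name is "scene" or "top" or "wrist"; returns the picture (480x640x3 uint8, red, green, blue); there is no depth.
- r.get_calibration(name): a dict with "fx", "fy", "cx", "cy" (pixels), "dist" ([k1, k2, p1, p2, k3] as OpenCV has them; the pictures are not rectified), "R" (3x3) and "t" (3): a world point X has camera coordinates R X + t. Camera axes: x right, y down, z forward; pixel columns grow to the right and rows downward; lengths in m; the calibration is good to about 2 mm. A picture is of the moment at which its call begins: read the wrist's pose just before it. get_calibration takes no time and is no camera call; for the wrist camera it gives the pose at the moment of the call.
- r.finish_job(): hands the job in, once; it reports no verdict.
The state is a dict: "clock": time; "q": joint angles; "qd": joint speeds; "joint_torque": joint torques, N m; "tool_pos": TCP position; "eef_rot": TCP orientation; "contact_force": force on the tool from outside, world axes, zero at the start; "moment": the same for the moment, N m; "opening": opening from 0.0 (shut) to 1.0 (fully open).
Only numpy, scipy, OpenCV 4.12 (cv2) and the standard library are available. Lean on these libraries where they do the work, as an engineer would, in place of code of your own. Each camera call takes 0.05 s, during which the arm holds its last target.

## Working session

There is one attempt and no reset: what is moved stays moved. The work goes in short steps, Python scripts to look and compute and a tool call to move; the robot and the scene stay as the last step left them, time stands still between calls to the robot, and variables do not carry over. Pictures are saved under pics/ and viewed, and the job is handed in when it is done.

Besides the shell and the picture viewer there is one more tool, called after "Emit:" by a JSON object that holds its "op" and its "data", one argument or row to a line. play_rows: Moves the arm, as the interface text tells. Its arguments: {"type":"object","properties":{"increments":{"type":"array"},"grip_force":{"type":"number"}},"required":["increments"]}

```bash
mkdir -p pics; cat > h.py <<'E'
import numpy as np, cv2
from scipy.spatial.transform import Rotation as R
from plant import r
def snap(n,f):
    c=r.get_calibration(n); im=r.snapshot(n); cv2.imwrite(f'pics/{f}.png',im[:,:,::-1]); np.savez(f'pics/{f}.npz',**{k:np.array(v) for k,v in c.items()}); return im,c
def K(c): return np.array([[c['fx'],0,c['cx']],[0,c['fy'],c['cy']],[0,0,1.]],float)
def proj(c,P):
    rv=cv2.Rodrigues(np.array(c['R'],float))[0]
    return cv2.projectPoints(np.array(P,float).reshape(-1,3),rv,np.array(c['t'],float),K(c),np.array(c['dist'],float))[0].reshape(-1,2)
def ray(c,uv):
    p=cv2.undistortPoints(np.array(uv,float).reshape(-1,1,2),K(c),np.array(c['dist'],float)).reshape(-1,2)
    Rm=np.array(c['R'],float); o=-Rm.T@np.array(c['t'],float)
    d=np.c_[p,np.ones(len(p))]@Rm
    return o,d
def onz(c,uv,z):
    o,d=ray(c,uv); return o+d*((z-o[2])/d[:,2:3])
def st():
    s=r.get_state(); print('t',round(s['clock'],3),'pos',np.round(s['tool_pos'],4),'q',np.round(s['q'],3),'F',np.round(s['contact_force'],2),'M',np.round(s['moment'],2),'op',round(s['opening'],3)); print('R',np.round(R.from_quat(s['eef_rot']).as_matrix(),3).tolist()); return s
def crop(f,x0,y0,x1,y1,k,out):
    im=cv2.imread(f'pics/{f}.png')[y0:y1,x0:x1]; cv2.imwrite(f'pics/{out}.png',cv2.resize(im,None,fx=k,fy=k,interpolation=cv2.INTER_CUBIC))
E
python3 - <<'E'
from h import *
snap('scene','s0');snap('top','t0');snap('wrist','w0');st()
E
```

```text
t 0.15 pos [0.2046 0.59   0.2381] q [-1.203  0.69  -0.195  1.566  0.157  0.903 -0.215] F [-0.52 -0.76 -0.47] M [-0.03 -0.   -0.  ] op 1.0
R [[0.328, 0.945, -0.0], [0.945, -0.328, -0.001], [-0.001, 0.0, -1.0]]
```

View pics/s0.png

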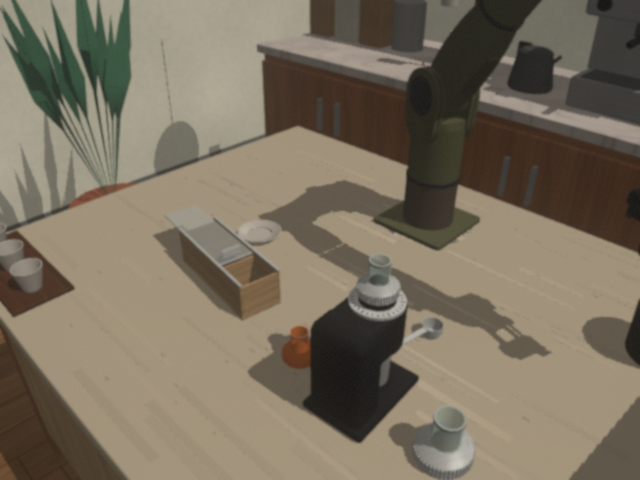

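View pics/t0.png

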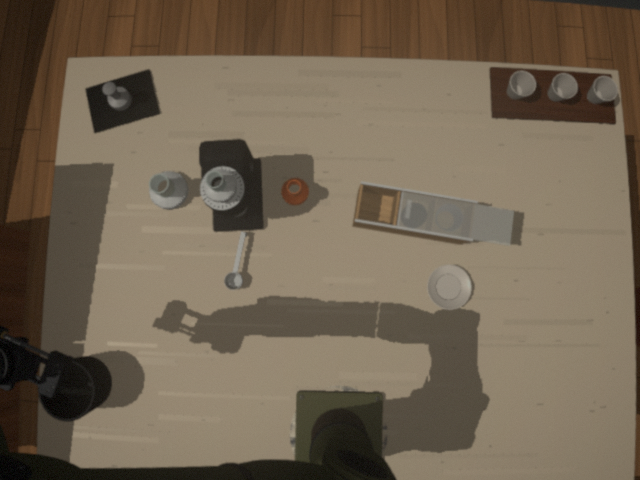

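View pics/w0.png

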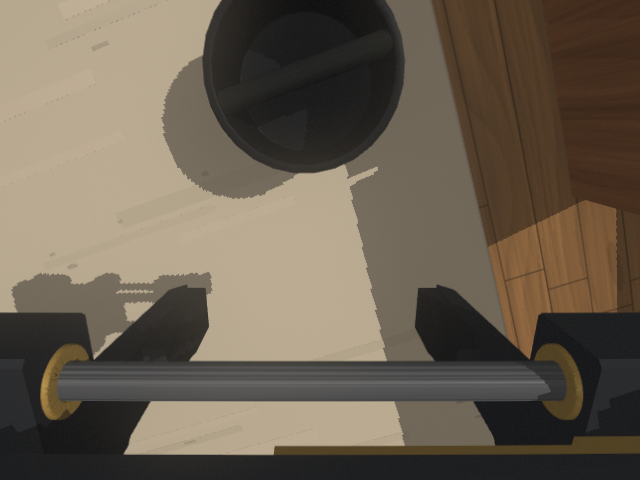

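```bash
python3 - <<'E'
from h import *
crop('t0',130,120,350,300,3.6,'c1'); crop('s0',280,240,480,480,2.5,'c2'); crop('t0',340,170,540,320,4,'c3')
c=r.get_calibration('top'); 
for n in('top','scene'):
    c=r.get_calibration(n);print(n,{k:np.round(v,3).tolist() for k,v in c.items()}, 'C',-np.array(c['R']).T@c['t'])
E
```

```text
top {'fx': 464.093, 'fy': 464.093, 'cx': 313.339, 'cy': 237.263, 'dist': [-0.097, 0.0, 0.0, 0.0, 0.0], 'R': [[0.023, -1.0, -0.008], [-0.993, -0.022, -0.115], [0.114, 0.011, -0.993]], 't': [0.059, 0.47, 1.085]} C [0.34109671 0.05699211 1.13244956]
scene {'fx': 552.748, 'fy': 552.748, 'cx': 319.637, 'cy': 239.508, 'dist': [-0.089, 0.0, 0.0, 0.0, 0.0], 'R': [[-0.695, 0.719, 0.004], [0.383, 0.375, -0.844], [-0.609, -0.585, -0.536]], 't': [0.284, -0.051, 1.455]} C [1.10289994 0.66676031 0.73536934]
```

View pics/c1.png

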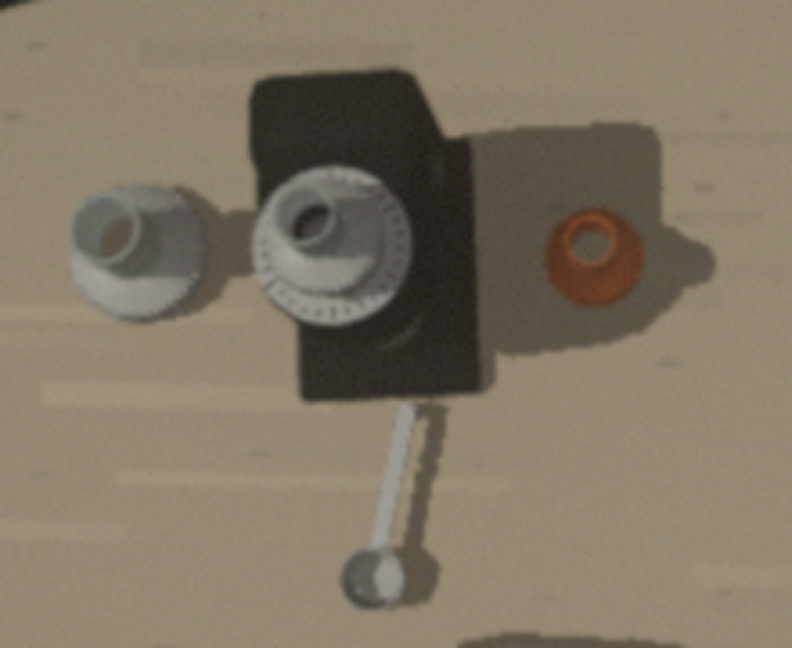

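View pics/c2.png

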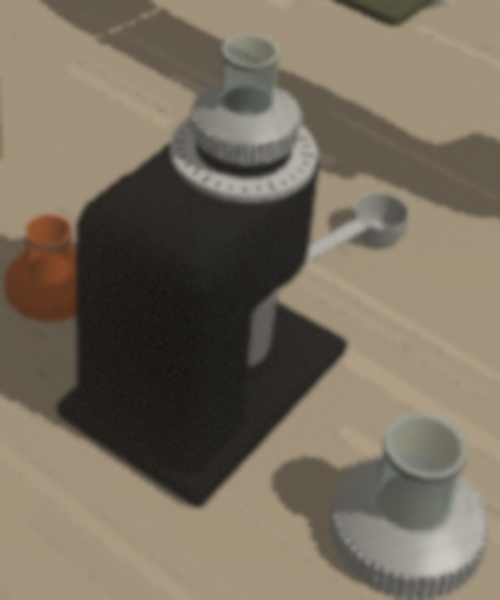

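View pics/c3.png

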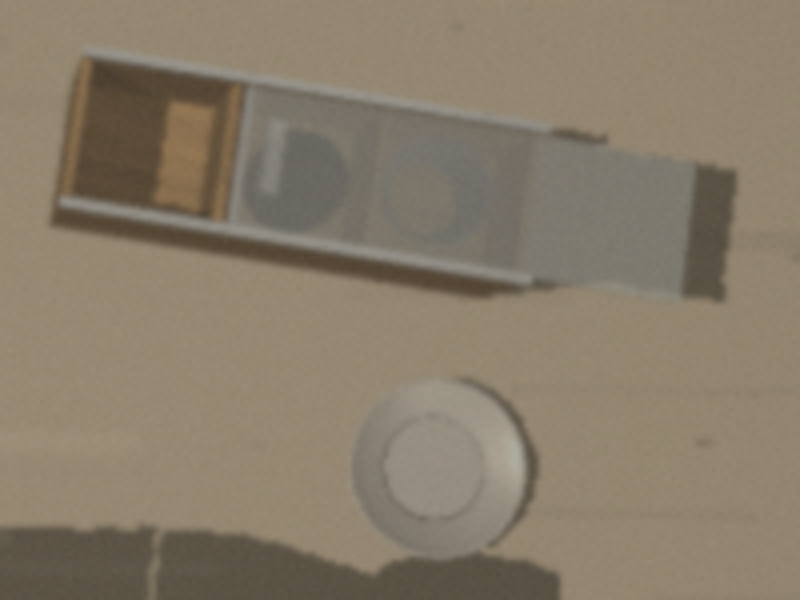

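```bash
python3 - <<'E'
from h import *
ct=r.get_calibration('top');cs=r.get_calibration('scene')
print('lip top',onz(ct,[215,180.3],.269),'dial',onz(ct,[222.2,188.3],.195))
print('lip scene',onz(cs,[380,259.6],.269),'dial',onz(cs,[377.2,303.2],.195))
P=onz(ct,[[361.2,182],[477.5,201.75],[355,220.75],[473.25,240.75]],.088)
print(P, P.mean(0))
for a,b in((0,1),(2,3),(0,2),(1,3)): print(np.linalg.norm(P[a]-P[b]),np.degrees(np.arctan2(*(P[a]-P[b])[[1,0]])))
# saucer, orange, big, scoop bowl
print('saucer',onz(ct,[340+440/4,170+467/4],.016),'orange',onz(ct,[295,191],.02),'big',onz(ct,[130+138/3.6,120+254/3.6],.01),'scoop',onz(ct,[130+372/3.6,120+578/3.6],.026), 'handle end',onz(ct,[130+408/3.6,120+403/3.6],.02))
print('foot corners',onz(ct,[[130+470/3.6,120+139/3.6],[130+478/3.6,120+390/3.6],[130+302/3.6,120+400/3.6]],.0))
E
```

```text
lip top [[0.54624609 0.25711103 0.269     ]] dial [[0.54710156 0.25830544 0.195     ]]
lip scene [[0.550276   0.26064843 0.269     ]] dial [[0.55897397 0.26813827 0.195     ]]
[[ 0.59176138 -0.03885715  0.088     ]
 [ 0.55216881 -0.30881288  0.088     ]
 [ 0.50128209 -0.02557355  0.088     ]
 [ 0.46131962 -0.29700473  0.088     ]] [ 0.52663297 -0.16756208  0.088     ]
0.27284366160655993 81.65630431708533
0.2743572222380494 81.62458391202449
0.09144919573419115 -8.352140956829603
0.0916133672216164 -7.405516495420484
saucer [[ 0.35684659 -0.26282226  0.016     ]] orange [[0.58209842 0.11648036 0.02      ]] big [[0.57992045 0.4338392  0.01      ]] scoop [[0.36043221 0.25757276 0.026     ]] handle end [[0.47854774 0.23908149 0.02      ]]
foot corners [[0.66800673 0.20670857 0.        ]
 [0.49101995 0.19451154 0.        ]
 [0.48154354 0.31581284 0.        ]]
```

```bash
cat >> h.py <<'E'
def plan(pos,yaw,n,hand=1,smax=60,wmax=.18):
    """rows to world pos (m), tool-down with tool x at yaw (rad, unwrapped by nearest)"""
    s=r.get_state(); M=R.from_quat(s['eef_rot']); p=np.array(s['tool_pos'])
    y0=np.arctan2(M.as_matrix()[1,0],M.as_matrix()[0,0])
    c,d=np.cos(yaw),np.sin(yaw)
    T=R.from_matrix(np.array([[c,d,0],[d,-c,0],[0,0,-1.]]))
    rows=[]
    for k in range(n):
        f=1/(n-k); w=(M.inv()*T).as_rotvec()
        w=w*min(f,wmax/max(1e-9,abs(w).max())); 
        dp=M.inv().apply((np.array(pos)-p)*1e3); dp=dp*min(f,smax/max(1e-9,abs(dp).max()))
        dp=np.round(dp,1); w=np.round(w,3); rows.append([hand,*dp.tolist(),*w.tolist()])
        p=p+M.apply(dp)/1e3; M=M*R.from_rotvec(w)
    print('yaw0',round(np.degrees(y0),1),'end',np.round(p,4)); 
    for i in range(0,n,8): print(rows[i:i+8])
E
python3 - <<'E'
from h import *
s=r.get_state();p=np.array(s['tool_pos'])
plan([.547,.258,.36],np.radians(-10),8)
E
```

```text
yaw0 70.9 end [0.547 0.258 0.36 ]
[[1, -25.2, 54.0, -15.2, 0.0, 0.0, 0.176], [1, -15.4, 57.6, -15.2, 0.0, 0.0, 0.177], [1, -5.0, 59.4, -15.2, 0.0, 0.0, 0.176], [1, 5.5, 59.4, -15.2, 0.0, 0.0, 0.177], [1, 15.9, 57.5, -15.2, 0.0, 0.0, 0.176], [1, 25.7, 53.8, -15.2, 0.0, 0.0, 0.177], [1, 34.8, 48.4, -15.2, 0.001, 0.0, 0.176], [1, 42.7, 41.6, -15.2, 0.0, 0.0, 0.177]]
```

Emit:
{"op": "play_rows", "data": {
  "increments": [
    [1,-25,54,-15,0,0,0.176],
    [1,-15.4,57.6,-15,0,0,0.177],
    [1,-5,59.4,-15,0,0,0.176],
    [1,5.5,59.4,-15,0,0,0.177],
    [1,15.9,57.5,-15,0,0,0.176],
    [1,25.7,53.8,-15,0,0,0.177],
    [1,34.8,48.4,-15,0,0,0.176],
    [1,42.7,41.6,-15,0,0,0.177]
  ]
}}

```text
clock: 1.15
tool_pos: [0.5435, 0.25, 0.3564]
eef_rot: [0.995, -0.104, -0.004, 0.001]
contact_force: [1.7, 0.1, -0.7]
opening: 1.002
```

```bash
python3 - <<'E'
from h import *
st();plan([.547,.258,.34],np.radians(-120),16)
E
```

```text
t 1.15 pos [0.5435 0.25   0.3564] q [-0.625  0.544  0.207  1.488 -0.12   1.13  -0.603] F [ 1.69  0.13 -0.68] M [-0.02  0.04  0.01] op 1.002
R [[0.978, -0.207, -0.007], [-0.207, -0.978, -0.001], [-0.007, 0.003, -1.0]]
yaw0 -11.9 end [0.547 0.258 0.34 ]
[[1, 0.1, -0.5, 1.0, 0.001, 0.0, 0.118], [1, 0.1, -0.5, 1.0, 0.001, 0.0, 0.118], [1, -0.0, -0.6, 1.0, 0.001, 0.0, 0.118], [1, -0.1, -0.5, 1.0, 0.0, 0.0, 0.118], [1, -0.1, -0.5, 1.0, 0.001, 0.0, 0.118], [1, -0.2, -0.5, 1.0, 0.001, 0.0, 0.118], [1, -0.3, -0.5, 1.0, 0.001, 0.0, 0.118], [1, -0.3, -0.5, 1.0, 0.0, 0.0, 0.118]]
[[1, -0.4, -0.4, 1.0, 0.001, 0.0, 0.118], [1, -0.4, -0.4, 1.1, 0.001, 0.001, 0.118], [1, -0.4, -0.3, 1.0, 0.0, 0.0, 0.118], [1, -0.5, -0.2, 1.1, 0.001, 0.001, 0.118], [1, -0.5, -0.2, 1.0, 0.0, 0.0, 0.118], [1, -0.5, -0.1, 1.1, 0.001, 0.001, 0.117], [1, -0.6, -0.1, 1.0, 0.0, 0.0, 0.118], [1, -0.6, 0.0, 1.1, 0.001, 0.001, 0.117]]
```

Emit:
{"op": "play_rows", "data": {
  "increments": [
    [1,0,-0.5,1,0.001,0,0.17],
    [1,0,-0.5,1,0.001,0,0.17],
    [1,0,-0.5,1,0.001,0,0.17],
    [1,0,-0.5,1,0,0,0.17],
    [1,0,-0.5,1,0,0,0.17],
    [1,0,-0.5,1,0,0,0.17],
    [1,0,-0.5,1,0,0,0.17],
    [1,0,-0.5,1,0,0,0.17]
  ]
}}

```text
clock: 2.15
tool_pos: [0.5492, 0.2452, 0.347]
eef_rot: [-0.687, 0.727, 0.002, -0.003]
contact_force: [1.0, -0.5, -0.6]
opening: 0.999
```

```bash
python3 - <<'E'
from h import *
st();snap('wrist','w1')
c=r.get_calibration('wrist');print(proj(c,[[.547,.258,.269],[.547,.258,.195]]), c['dist'],c['fx'])
E
```

```text
t 2.15 pos [0.5492 0.2452 0.347 ] q [-0.824  0.612  0.609  1.505 -0.369  1.148 -1.773] F [ 1.02 -0.49 -0.58] M [ 0.02  0.19 -0.  ] op 0.999
R [[-0.056, -0.998, -0.007], [-0.998, 0.056, -0.002], [0.002, 0.007, -1.0]]
[[290.58578068 251.91878491]
 [295.12459724 221.65852464]] [-0.00944929  0.          0.          0.          0.        ] 382.9086056897219
```

View pics/w1.png

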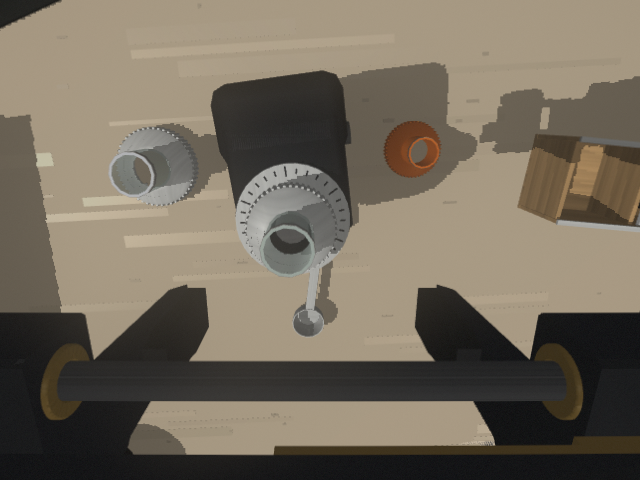

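```bash
python3 - <<'E'
from h import *
crop('w1',225,155,365,285,5,'c4')
E
```

```text
(no output)
```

View pics/c4.png

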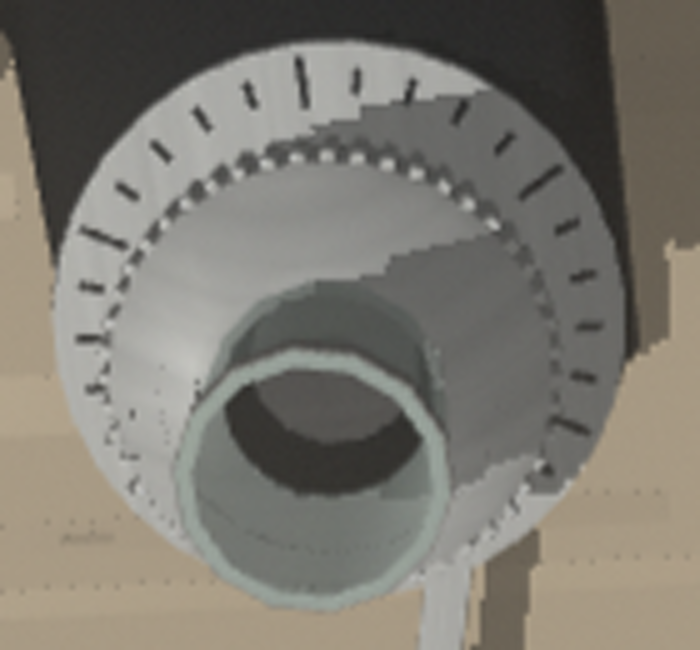

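```bash
python3 - <<'E'
from h import *
c=dict(np.load('pics/w1.npz'))
print(onz(c,[287.3,250.5],.269))
# fit via edge extents: project lip circle & collar & dial for candidates
from scipy.optimize import least_squares
th=np.linspace(0,2*np.pi,200)
def circ(x,y,rad,z): return proj(c,np.c_[x+rad*np.cos(th),y+rad*np.sin(th),0*th+z])
def f(v):
    L=circ(v[0],v[1],.01725,.269);D=circ(v[0],v[1],.048,.195);C=circ(v[0],v[1],.034,.225)
    e=lambda a,b:[a-b]
    return [L[:,0].min()-(225+175/5),L[:,0].max()-(225+448/5),L[:,1].min()-(155+347/5),L[:,1].max()-(155+608/5),
      D[:,0].min()-(225+55/5),D[:,0].max()-(225+625/5),D[:,1].min()-(155+38/5), C[:,0].min()-(225+103/5),C[:,0].max()-(225+560/5),C[:,1].min()-(155+143/5)]
s=least_squares(f,[.547,.258]);print(s.x,np.round(s.fun,1))
E
```

```text
[[0.54799597 0.25990605 0.269     ]]
[0.54744101 0.25973873] [-0.2  0.9  0.   0.5 -2.9  2.6 -1.9 -1.2  0.7  1.6]
```

```bash
python3 - <<'E'
from h import *
plan([.5477,.2598,.29],np.radians(-122),8)
E
```

```text
yaw0 -93.5 end [0.5478 0.2598 0.29  ]
[[1, -1.8, 0.2, 7.1, 0.001, -0.001, 0.062], [1, -1.8, 0.4, 7.1, 0.001, -0.001, 0.062], [1, -1.8, 0.5, 7.1, 0.001, -0.0, 0.062], [1, -1.7, 0.6, 7.1, 0.001, -0.001, 0.062], [1, -1.7, 0.7, 7.1, 0.001, -0.0, 0.063], [1, -1.6, 0.8, 7.0, 0.0, -0.001, 0.062], [1, -1.6, 0.9, 7.1, 0.001, -0.0, 0.063], [1, -1.5, 0.9, 7.1, 0.0, -0.001, 0.062]]
```

Emit:
{"op": "play_rows", "data": {
  "increments": [
    [1,-1.8,0.2,7.1,0.001,0,0.062],
    [1,-1.8,0.4,7.1,0.001,0,0.062],
    [1,-1.8,0.5,7.1,0.001,0,0.062],
    [1,-1.7,0.6,7.1,0.001,0,0.062],
    [1,-1.7,0.7,7.1,0,0,0.063],
    [1,-1.6,0.8,7,0,0,0.062],
    [1,-1.6,0.9,7.1,0,0,0.063],
    [1,-1.5,0.9,7.1,0,0,0.062]
  ]
}}

```text
clock: 3.2
tool_pos: [0.5456, 0.261, 0.2864]
eef_rot: [-0.488, 0.873, 0.0, -0.004]
contact_force: [-0.2, -0.6, 0.1]
opening: 0.998
```

```bash
python3 - <<'E'
from h import *
st();plan([.5477,.2598,.212],np.radians(-120),16)
E
```

```text
t 3.2 pos [0.5456 0.261  0.2864] q [-0.9    0.709  0.719  1.588 -0.516  1.052 -2.157] F [-0.25 -0.6   0.14] M [-0.    0.16  0.03] op 0.998
R [[-0.524, -0.852, -0.008], [-0.852, 0.524, -0.004], [0.007, 0.005, -1.0]]
yaw0 -121.6 end [0.5477 0.2598 0.212 ]
[[1, -0.0, -0.2, 4.6, 0.0, -0.0, -0.002], [1, -0.0, -0.2, 4.7, 0.0, -0.0, -0.002], [1, -0.0, -0.2, 4.6, 0.0, -0.001, -0.002], [1, -0.0, -0.2, 4.7, 0.0, -0.0, -0.002], [1, -0.0, -0.2, 4.6, 0.0, -0.001, -0.002], [1, -0.0, -0.2, 4.7, 0.0, -0.0, -0.002], [1, -0.0, -0.2, 4.6, 0.001, -0.001, -0.002], [1, -0.0, -0.2, 4.7, 0.0, -0.0, -0.002]]
[[1, -0.1, -0.1, 4.6, 0.001, -0.001, -0.001], [1, -0.0, -0.1, 4.7, 0.0, -0.0, -0.002], [1, -0.1, -0.2, 4.6, 0.001, -0.001, -0.001], [1, -0.0, -0.1, 4.7, 0.0, -0.0, -0.002], [1, -0.0, -0.1, 4.6, 0.001, -0.001, -0.001], [1, -0.1, -0.2, 4.7, 0.0, -0.0, -0.002], [1, -0.0, -0.1, 4.6, 0.001, -0.001, -0.001], [1, -0.1, -0.2, 4.7, 0.0, -0.0, -0.002]]
```

Emit:
{"op": "play_rows", "data": {
  "increments": [
    [1,0,-0.5,8,0.002,-0.003,0],
    [1,0,-0.5,8,0.002,-0.003,0],
    [1,0,-0.4,8,0.001,-0.001,0],
    [1,0,-0.4,8,0,0,0],
    [1,0,-0.3,8,0,0,0],
    [1,0,-0.3,8,0,0,0],
    [1,0,-0.1,8,0,0,0],
    [1,0,0,4,0,0,0]
  ]
}}

```text
clock: 4.2
tool_pos: [0.5472, 0.2595, 0.2217]
eef_rot: [-0.491, 0.871, 0.0, -0.001]
contact_force: [0.5, 0.8, 0.9]
opening: 1.0
```

```bash
python3 - <<'E'
from h import *
st();plan([.5477,.2598,.211],np.radians(-120),8);snap('wrist','w2');snap('scene','s2');crop('s2',280,180,480,340,4,'c5')
E
```

```text
t 4.2 pos [0.5472 0.2595 0.2217] q [-0.87   0.774  0.661  1.67  -0.578  0.904 -2.092] F [0.52 0.82 0.92] M [ 0.09  0.19 -0.04] op 1.0
R [[-0.518, -0.856, -0.001], [-0.856, 0.518, -0.0], [0.001, 0.001, -1.0]]
yaw0 -121.2 end [0.5477 0.2598 0.211 ]
[[1, -0.1, -0.0, 1.3, 0.0, -0.0, -0.003], [1, -0.1, -0.0, 1.3, 0.0, -0.0, -0.002], [1, -0.1, -0.1, 1.4, 0.0, -0.0, -0.003], [1, -0.0, -0.0, 1.3, 0.0, -0.0, -0.002], [1, -0.1, -0.1, 1.4, 0.0, -0.0, -0.003], [1, -0.0, -0.0, 1.3, 0.0, -0.0, -0.002], [1, -0.1, -0.1, 1.4, 0.001, -0.0, -0.003], [1, -0.0, -0.0, 1.3, 0.0, -0.001, -0.002]]
```

View pics/w2.png

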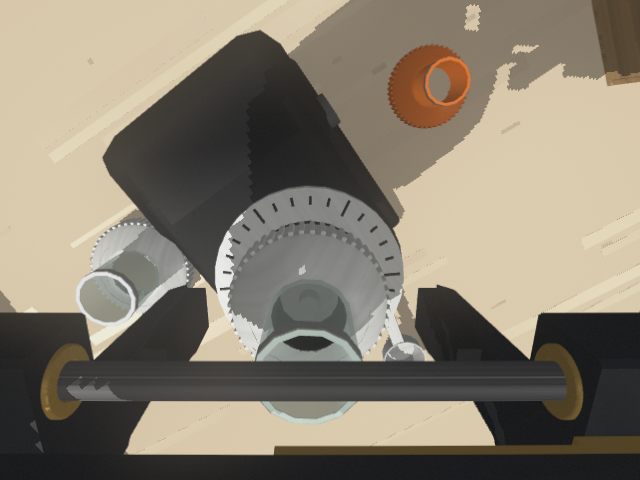

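View pics/c5.png

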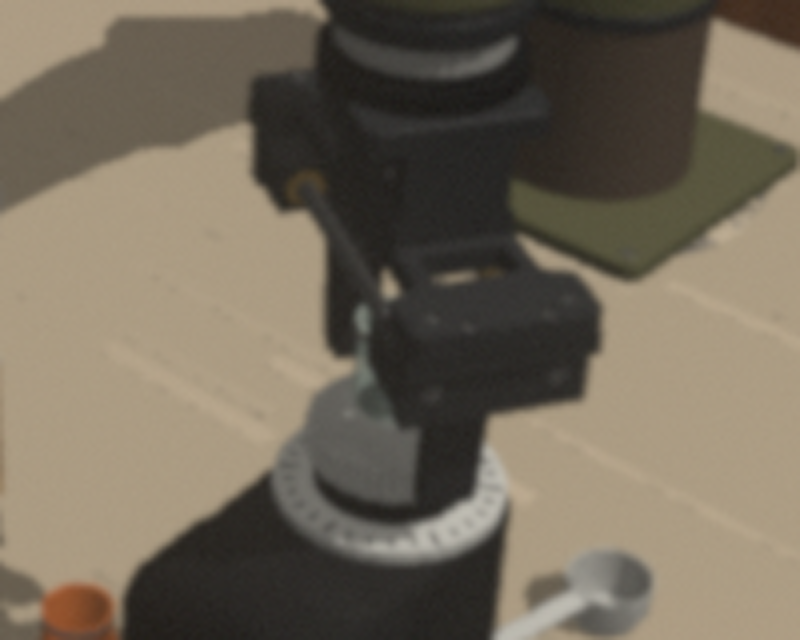

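Emit:
{"op": "play_rows", "data": {
  "increments": [
    [1,-0.3,0,3,0,0,0],
    [1,-0.2,0,3,0,0,0],
    [1,0,0,3,0,0,0],
    [1,0,0,2,0,0,0],
    [0.7,0,0,0,0,0,0],
    [0.7,0,0,0,0,0,0],
    [0.7,0,0,0,0,0,0],
    [0.7,0,0,0,0,0,0]
  ],
  "grip_force": 8
}}

```text
clock: 5.3
tool_pos: [0.5479, 0.2602, 0.2108]
eef_rot: [-0.491, 0.871, 0.0, 0.0]
contact_force: [0.6, -0.3, -1.2]
opening: 0.769
```

```bash
python3 - <<'E'
from h import *
st()
E
```

```text
t 5.3 pos [0.5479 0.2602 0.2108] q [-0.865  0.787  0.651  1.679 -0.59   0.881 -2.083] F [ 0.63 -0.29 -1.19] M [-0.    0.13 -0.03] op 0.769
R [[-0.517, -0.856, -0.0], [-0.856, 0.517, 0.0], [-0.0, 0.0, -1.0]]
```

Emit:
{"op": "play_rows", "data": {
  "increments": [
    [0.5,0,0,0,0,0,0],
    [0.5,0,0,0,0,0,0],
    [0.5,0,0,-0.3,0,0,-0.1],
    [0.5,0,0,-0.3,0,0,-0.1],
    [0.5,0,0,-0.3,0,0,-0.1],
    [0.5,0,0,-0.3,0,0,-0.1],
    [0.5,0,0,-0.3,0,0,-0.1],
    [0.5,0,0,-0.3,0,0,-0.1]
  ],
  "grip_force": 25
}}

```text
clock: 6.3
tool_pos: [0.5469, 0.2595, 0.2115]
eef_rot: [0.733, -0.68, -0.0, 0.001]
contact_force: [1.6, 0.7, -0.6]
opening: 0.763
```

```bash
python3 - <<'E'
from h import *
s=st(); print(np.degrees(np.arctan2(R.from_quat(s['eef_rot']).as_matrix()[1,0],R.from_quat(s['eef_rot']).as_matrix()[0,0])))
snap('wrist','w3');
E
```

```text
t 6.3 pos [0.5469 0.2595 0.2115] q [-0.779  0.743  0.474  1.674 -0.429  0.832 -1.614] F [ 1.55  0.67 -0.59] M [-0.02  0.11 -0.04] op 0.763
R [[0.075, -0.997, -0.002], [-0.997, -0.075, -0.002], [0.002, 0.002, -1.0]]
-85.69164379409699
```

View pics/w3.png

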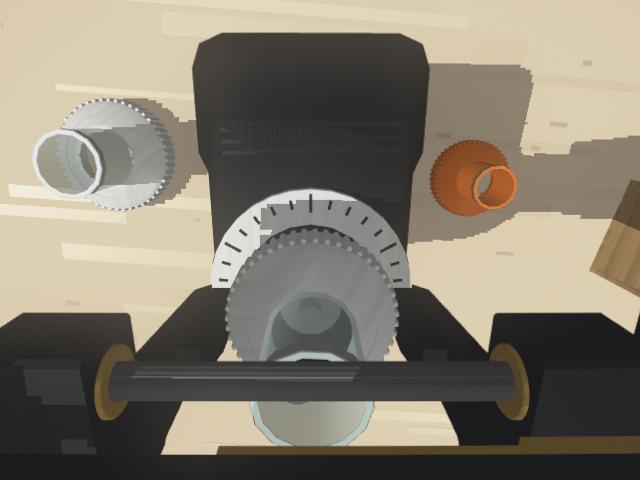

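Emit:
{"op": "play_rows", "data": {
  "increments": [
    [0.5,0,0,-1.0,0,0,-0.14],
    [0.5,0,0,-0.9,0,0,-0.14],
    [0.5,0,0,-0.8,0,0,-0.14],
    [0.5,0,0,-0.7,0,0,-0.14],
    [0.5,0,0,-0.7,0,0,-0.14],
    [0.5,0,0,-0.7,0,0,-0.14],
    [0.5,0,0,-0.7,0,0,-0.14],
    [0.5,0,0,-0.5,0,0,-0.05]
  ]
}}

```text
clock: 7.35
tool_pos: [0.5476, 0.2584, 0.2164]
eef_rot: [0.976, -0.22, -0.0, 0.002]
contact_force: [1.7, 0.7, -3.3]
opening: 0.766
```

```bash
python3 - <<'E'
from h import *
s=st(); print(np.degrees(np.arctan2(R.from_quat(s['eef_rot']).as_matrix()[1,0],R.from_quat(s['eef_rot']).as_matrix()[0,0])))
E
```

```text
t 7.35 pos [0.5476 0.2584 0.2164] q [-0.612  0.694  0.166  1.66  -0.145  0.803 -0.826] F [ 1.75  0.65 -3.28] M [-0.02 -0.13  0.01] op 0.766
R [[0.903, -0.429, -0.001], [-0.429, -0.903, -0.004], [0.0, 0.004, -1.0]]
-25.386748423604384
```

Emit:
{"op": "play_rows", "data": {
  "increments": [
    [0.5,0,0,-0.6,0,0,-0.15],
    [0.5,0,0,-0.6,0,0,-0.15],
    [0.5,0,0,-0.6,0,0,-0.15],
    [0.5,0,0,-0.6,0,0,-0.15],
    [0.5,0,0,-0.6,0,0,-0.15],
    [0.5,0,0,-0.6,0,0,-0.15],
    [0.5,0,0,-0.6,0,0,-0.15],
    [0.5,0,0,-0.6,0,0,-0.15]
  ]
}}

```text
clock: 8.35
tool_pos: [0.5488, 0.2584, 0.2198]
eef_rot: [0.925, 0.381, -0.001, 0.002]
contact_force: [-0.1, 1.3, -2.9]
opening: 0.77
```

```bash
python3 - <<'E'
from h import *
s=st(); print(np.degrees(np.arctan2(R.from_quat(s['eef_rot']).as_matrix()[1,0],R.from_quat(s['eef_rot']).as_matrix()[0,0])))
E
```

```text
t 8.35 pos [0.5488 0.2584 0.2198] q [-0.407  0.687 -0.194  1.642  0.171  0.831  0.107] F [-0.06  1.26 -2.87] M [ 0.15 -0.07 -0.01] op 0.77
R [[0.71, 0.704, -0.0], [0.704, -0.71, -0.004], [-0.003, 0.002, -1.0]]
44.75399120735937
```

Emit:
{"op": "play_rows", "data": {
  "increments": [
    [0.5,0,0,-0.7,0,0,-0.15],
    [0.5,0,0,-0.7,0,0,-0.15],
    [0.5,0,0,-0.6,0,0,-0.15],
    [0.5,0,0,-0.6,0,0,-0.15],
    [0.5,0,0,-0.6,0,0,-0.15],
    [0.5,0,0,-0.6,0,0,-0.15],
    [0.5,0,0,-0.6,0,0,-0.15],
    [0.5,0,0,-0.6,0,0,-0.15]
  ]
}}

```text
clock: 9.35
tool_pos: [0.5493, 0.259, 0.223]
eef_rot: [0.538, 0.843, -0.001, 0.0]
contact_force: [0.2, 1.0, -1.9]
opening: 0.766
```

```bash
python3 - <<'E'
from h import *
s=st(); print(np.degrees(np.arctan2(R.from_quat(s['eef_rot']).as_matrix()[1,0],R.from_quat(s['eef_rot']).as_matrix()[0,0])))
E
```

```text
t 9.35 pos [0.5493 0.259  0.223 ] q [-0.214  0.727 -0.547  1.625  0.451  0.92   1.079] F [ 0.23  1.   -1.94] M [ 0.33 -0.01 -0.03] op 0.766
R [[-0.421, 0.907, -0.001], [0.907, 0.421, -0.002], [-0.001, -0.002, -1.0]]
114.92758361894852
```

Emit:
{"op": "play_rows", "data": {
  "increments": [
    [0.5,0,0,-0.9,0,0,-0.12],
    [0.5,0,0,-0.8,0,0,-0.12],
    [0.5,0,0,-0.6,0,0,-0.12],
    [0.5,0,0,-0.6,0,0,-0.12],
    [0.5,0,0,-0.5,0,0,-0.08],
    [0.5,0,0,-1,0,0,0],
    [0.5,0,0,-1,0,0,0],
    [0.5,0,0,-1,0,0,0]
  ]
}}

```text
clock: 10.35
tool_pos: [0.5489, 0.2591, 0.2269]
eef_rot: [0.282, 0.959, -0.002, -0.002]
contact_force: [-0.4, 1.8, -2.2]
opening: 0.766
```

```bash
python3 - <<'E'
from h import *
s=st(); print(np.degrees(np.arctan2(R.from_quat(s['eef_rot']).as_matrix()[1,0],R.from_quat(s['eef_rot']).as_matrix()[0,0])))
E
```

```text
t 10.35 pos [0.5489 0.2591 0.2269] q [-0.134  0.758 -0.706  1.614  0.561  0.987  1.546] F [-0.45  1.81 -2.18] M [0.36 0.04 0.05] op 0.766
R [[-0.841, 0.541, -0.005], [0.541, 0.841, -0.002], [0.004, -0.004, -1.0]]
147.24059257069445
```

Emit:
{"op": "play_rows", "data": {
  "increments": [
    [0.5,0,0,-1.5,0,0,0],
    [0.5,0,0,-1.5,0,0,0],
    [0.5,0,0,-2,0,0,0],
    [0.5,0,0,-2,0,0,0],
    [0.5,0,0,-3,0,0,0],
    [0.5,0,0,-3,0,0,0],
    [0.5,0,0,-3,0,0,0],
    [0.5,0,0,-3,0,0,0]
  ]
}}

```text
clock: 11.35
tool_pos: [0.5493, 0.2574, 0.2473]
eef_rot: [0.283, 0.959, -0.003, -0.002]
contact_force: [0.5, 0.1, -2.0]
opening: 0.77
```

```bash
python3 - <<'E'
from h import *
st();snap('scene','s4');crop('s4',280,160,480,340,4,'c6')
E
```

```text
t 11.35 pos [0.5493 0.2574 0.2473] q [-0.127  0.735 -0.717  1.591  0.541  1.03   1.563] F [ 0.46  0.11 -1.97] M [0.08 0.04 0.01] op 0.77
R [[-0.84, 0.543, -0.005], [0.543, 0.84, -0.005], [0.002, -0.007, -1.0]]
```

View pics/c6.png

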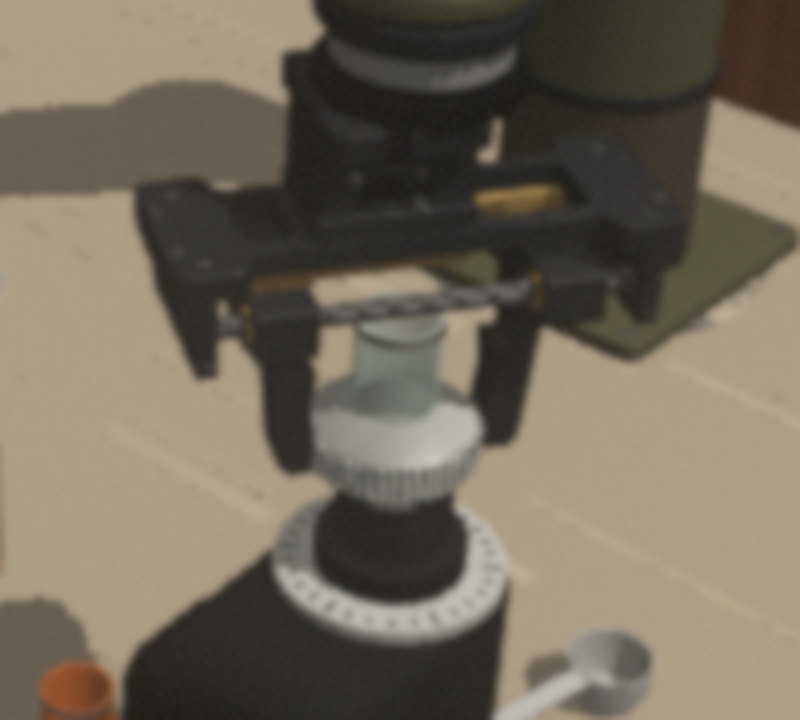

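```bash
python3 - <<'E'
from h import *
plan([.44,.085,.29],np.radians(-8.4),24,hand=.5)
E
```

```text
yaw0 147.1 end [0.44  0.085 0.29 ]
[[0.5, -0.1, -8.5, -1.7, -0.0, 0.0, 0.113], [0.5, -1.0, -8.5, -1.7, -0.0, 0.0, 0.113], [0.5, -2.0, -8.3, -1.7, -0.0, 0.0, 0.113], [0.5, -2.9, -8.0, -1.7, -0.0, 0.0, 0.113], [0.5, -3.8, -7.6, -1.7, -0.0, 0.0, 0.113], [0.5, -4.6, -7.2, -1.7, -0.0, 0.0, 0.113], [0.5, -5.4, -6.6, -1.7, -0.0, 0.0, 0.113], [0.5, -6.1, -5.9, -1.7, -0.0, 0.0, 0.113]]
[[0.5, -6.7, -5.2, -1.7, 0.0, 0.0, 0.113], [0.5, -7.3, -4.4, -1.7, 0.0, 0.0, 0.113], [0.5, -7.7, -3.6, -1.7, 0.0, 0.001, 0.113], [0.5, -8.1, -2.7, -1.7, 0.0, 0.0, 0.113], [0.5, -8.4, -1.7, -1.7, 0.0, 0.0, 0.113], [0.5, -8.5, -0.8, -1.7, 0.0, 0.001, 0.113], [0.5, -8.5, 0.2, -1.7, 0.0, 0.0, 0.113], [0.5, -8.5, 1.1, -1.7, 0.0, 0.001, 0.113]]
[[0.5, -8.3, 2.1, -1.8, 0.0, 0.0, 0.113], [0.5, -8.0, 3.0, -1.8, 0.0, 0.001, 0.113], [0.5, -7.6, 3.9, -1.8, 0.0, 0.0, 0.113], [0.5, -7.1, 4.7, -1.7, 0.0, 0.001, 0.113], [0.5, -6.5, 5.5, -1.8, 0.0, 0.0, 0.113], [0.5, -5.9, 6.1, -1.8, 0.0, 0.0, 0.114], [0.5, -5.1, 6.8, -1.7, 0.001, 0.001, 0.113], [0.5, -4.3, 7.3, -1.8, -0.0, 0.0, 0.114]]
```

Emit:
{"op": "play_rows", "data": {
  "increments": [
    [0.5,0,0,-8,0,0,0],
    [0.5,0,0,-10,0,0,0],
    [0.5,0,0,-10,0,0,0.08],
    [0.5,0,0,-8,0,0,0.16],
    [0.5,0,0,-4,0,0,0.17],
    [0.5,0,0,0,0,0,0.17],
    [0.5,0,0,0,0,0,0.17],
    [0.5,0,0,0,0,0,0.17]
  ]
}}

```text
clock: 12.4
tool_pos: [0.5499, 0.2592, 0.2942]
eef_rot: [0.69, 0.724, -0.001, -0.001]
contact_force: [0.1, -0.1, -1.3]
opening: 0.769
```

```bash
python3 - <<'E'
from h import *
st();plan([.44,.085,.25],np.radians(-8.4),16,hand=.5)
E
```

```text
t 12.4 pos [0.5499 0.2592 0.2942] q [-0.246  0.636 -0.485  1.538  0.324  1.049  0.807] F [ 0.14 -0.09 -1.25] M [0.02 0.01 0.02] op 0.769
R [[-0.048, 0.999, -0.002], [0.999, 0.048, -0.0], [-0.0, -0.002, -1.0]]
yaw0 92.8 end [0.44  0.085 0.25 ]
[[0.5, -10.5, -7.4, 2.8, -0.0, 0.0, 0.11], [0.5, -11.3, -6.2, 2.8, -0.0, 0.0, 0.11], [0.5, -11.9, -4.9, 2.8, -0.0, 0.0, 0.11], [0.5, -12.4, -3.6, 2.8, -0.0, 0.0, 0.11], [0.5, -12.7, -2.2, 2.8, -0.0, 0.0, 0.11], [0.5, -12.8, -0.8, 2.8, -0.0, 0.0, 0.111], [0.5, -12.9, 0.7, 2.8, -0.0, 0.0, 0.11], [0.5, -12.7, 2.1, 2.8, -0.0, 0.0, 0.111]]
[[0.5, -12.4, 3.5, 2.8, -0.0, 0.0, 0.11], [0.5, -11.9, 4.8, 2.7, -0.0, 0.0, 0.111], [0.5, -11.3, 6.1, 2.8, -0.0, 0.0, 0.11], [0.5, -10.6, 7.3, 2.7, -0.0, 0.0, 0.111], [0.5, -9.7, 8.4, 2.8, 0.0, 0.0, 0.11], [0.5, -8.8, 9.4, 2.7, 0.0, 0.001, 0.111], [0.5, -7.7, 10.4, 2.8, 0.0, 0.0, 0.11], [0.5, -6.4, 11.1, 2.7, 0.0, 0.001, 0.111]]
```

Emit:
{"op": "play_rows", "data": {
  "increments": [
    [0.5,-10.5,-7.4,0,0,0,0.11],
    [0.5,-11.3,-6.2,0,0,0,0.11],
    [0.5,-11.9,-4.9,0,0,0,0.11],
    [0.5,-12.4,-3.6,0,0,0,0.11],
    [0.5,-12.7,-2.2,0,0,0,0.11],
    [0.5,-12.8,-0.8,0,0,0,0.11],
    [0.5,-12.9,0.7,0,0,0,0.11],
    [0.5,-12.7,2.1,0,0,0,0.11]
  ]
}}

```text
clock: 13.4
tool_pos: [0.4921, 0.1751, 0.2999]
eef_rot: [0.937, 0.35, 0.003, -0.003]
contact_force: [0.9, 0.0, -2.3]
opening: 0.768
```

Emit:
{"op": "play_rows", "data": {
  "increments": [
    [0.5,-12.4,3.5,2.8,0,0,0.11],
    [0.5,-11.9,4.8,3,0,0,0.11],
    [0.5,-11.3,6.1,5,0,0,0.11],
    [0.5,-10.6,7.3,8,0,0,0.11],
    [0.5,-9.7,8.4,10,0,0,0.11],
    [0.5,-8.8,9.4,12,0,0,0.11],
    [0.5,-7.7,10.4,12,0,0,0.11],
    [0.5,-6.4,11.1,12,0,0,0.11]
  ]
}}

```text
clock: 14.4
tool_pos: [0.4356, 0.0934, 0.239]
eef_rot: [0.996, -0.093, 0.006, -0.009]
contact_force: [-0.3, 0.9, -1.5]
opening: 0.764
```

```bash
python3 - <<'E'
from h import *
st();plan([.44,.085,.02],np.radians(-8.4),16,hand=.5)
snap('top','t5');snap('wrist','w5')
E
```

```text
t 14.4 pos [0.4356 0.0934 0.239 ] q [-0.303  0.455 -0.004  2.103 -0.02   0.564 -0.477] F [-0.31  0.86 -1.48] M [-0.05  0.15  0.03] op 0.764
R [[0.982, -0.186, 0.014], [-0.186, -0.982, 0.017], [0.01, -0.02, -1.0]]
yaw0 -10.7 end [0.44  0.085 0.02 ]
[[0.5, 0.2, 0.7, 13.7, -0.001, -0.001, -0.003], [0.5, 0.2, 0.7, 13.7, -0.001, -0.001, -0.002], [0.5, 0.3, 0.7, 13.7, -0.001, -0.001, -0.003], [0.5, 0.3, 0.7, 13.7, -0.001, -0.001, -0.002], [0.5, 0.3, 0.7, 13.7, -0.001, -0.001, -0.003], [0.5, 0.3, 0.7, 13.7, -0.001, -0.001, -0.002], [0.5, 0.3, 0.7, 13.7, -0.001, -0.0, -0.003], [0.5, 0.3, 0.6, 13.7, -0.001, -0.001, -0.002]]
[[0.5, 0.3, 0.6, 13.7, -0.001, -0.0, -0.003], [0.5, 0.3, 0.6, 13.7, -0.001, -0.001, -0.002], [0.5, 0.3, 0.6, 13.7, -0.002, -0.0, -0.003], [0.5, 0.3, 0.6, 13.6, -0.001, -0.001, -0.002], [0.5, 0.3, 0.6, 13.7, -0.002, -0.0, -0.003], [0.5, 0.3, 0.5, 13.6, -0.001, -0.001, -0.002], [0.5, 0.4, 0.6, 13.7, -0.002, -0.0, -0.003], [0.5, 0.4, 0.5, 13.6, -0.001, -0.001, -0.002]]
```

View pics/w5.png

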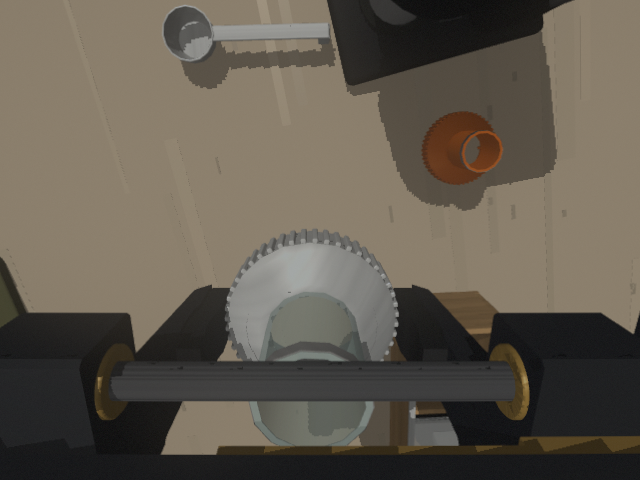

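View pics/t5.png

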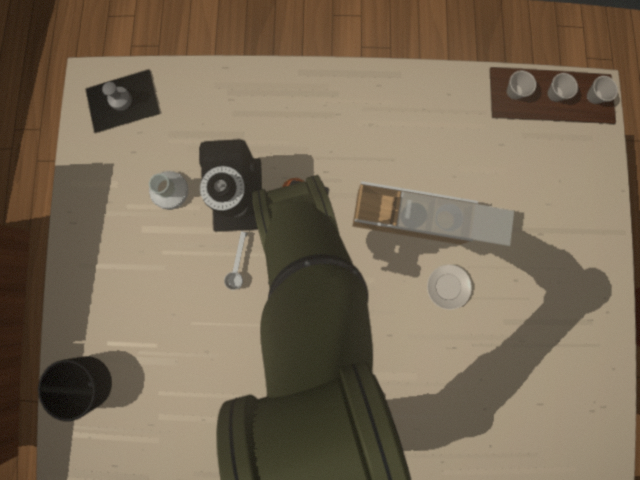

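Emit:
{"op": "play_rows", "data": {
  "increments": [
    [0.5,0.5,2,14,-0.003,-0.002,-0.005],
    [0.5,0.5,3,15,-0.003,-0.002,-0.005],
    [0.5,0.8,3,15,-0.003,-0.002,-0.005],
    [0.5,0.8,3,15,-0.003,-0.002,-0.005],
    [0.5,0.8,3,15,-0.002,-0.001,-0.005],
    [0.5,0.8,3,15,-0.002,0,-0.005],
    [0.5,0.8,3,15,0,0,0],
    [0.5,0.5,2,15,0,0,0]
  ]
}}

```text
clock: 15.5
tool_pos: [0.4451, 0.0783, 0.1155]
eef_rot: [0.998, -0.065, 0.005, -0.006]
contact_force: [-0.3, -0.7, -0.2]
opening: 0.767
```

```bash
python3 - <<'E'
from h import *
st();plan([.44,.07,.012],np.radians(-8.4),8,hand=.5)
E
```

```text
t 15.5 pos [0.4451 0.0783 0.1155] q [-0.259  0.703 -0.019  2.2    0.02   0.227 -0.424] F [-0.35 -0.75 -0.2 ] M [-0.11  0.16 -0.02] op 0.767
R [[0.991, -0.13, 0.01], [-0.13, -0.991, 0.011], [0.009, -0.012, -1.0]]
yaw0 -7.5 end [0.44  0.07  0.012]
[[0.5, -0.6, 1.3, 12.9, -0.002, -0.001, 0.002], [0.5, -0.6, 1.2, 12.9, -0.001, -0.001, 0.002], [0.5, -0.6, 1.2, 12.9, -0.002, -0.001, 0.002], [0.5, -0.6, 1.2, 12.9, -0.001, -0.001, 0.002], [0.5, -0.5, 1.2, 13.0, -0.002, -0.001, 0.002], [0.5, -0.5, 1.2, 12.9, -0.001, -0.001, 0.002], [0.5, -0.5, 1.2, 13.0, -0.002, -0.001, 0.002], [0.5, -0.6, 1.1, 12.9, -0.001, -0.002, 0.002]]
```

```bash
python3 - <<'E'
from h import *
plan([.502,.052,.09],np.radians(-8.4),8,hand=.5)
E
```

```text
yaw0 -7.5 end [0.502 0.052 0.09 ]
[[0.5, 7.4, 2.4, 3.2, -0.002, -0.001, 0.002], [0.5, 7.5, 2.4, 3.2, -0.001, -0.001, 0.002], [0.5, 7.5, 2.3, 3.2, -0.002, -0.001, 0.002], [0.5, 7.5, 2.3, 3.2, -0.001, -0.001, 0.002], [0.5, 7.5, 2.3, 3.2, -0.002, -0.001, 0.002], [0.5, 7.5, 2.3, 3.2, -0.001, -0.001, 0.002], [0.5, 7.4, 2.2, 3.3, -0.002, -0.001, 0.002], [0.5, 7.5, 2.2, 3.2, -0.001, -0.002, 0.002]]
```

Emit:
{"op": "play_rows", "data": {
  "increments": [
    [0.5,7.5,2.3,3,-0.002,-0.002,0.002],
    [0.5,7.5,2.3,3,-0.002,-0.002,0.002],
    [0.5,7.5,2.3,3,-0.002,-0.002,0.002],
    [0.5,7.5,2.3,3,-0.002,-0.002,0.002],
    [0.5,7.5,2.3,3,-0.002,-0.001,0.002],
    [0.5,7.5,2.3,3,-0.001,-0.001,0.002],
    [0.5,7.5,2.3,3,-0.001,-0.001,0.002],
    [0.5,4,2.2,3,0,0,0.002]
  ]
}}

```text
clock: 16.5
tool_pos: [0.505, 0.0525, 0.0905]
eef_rot: [0.997, -0.072, 0.0, -0.001]
contact_force: [-0.1, -0.5, -2.0]
opening: 0.768
```

```bash
python3 - <<'E'
from h import *
st();plan([.502,.052,.014],np.radians(-8.4),8,hand=.5)
E
```

```text
t 16.5 pos [0.505  0.0525 0.0905] q [-0.181  0.787 -0.021  2.04   0.042  0.314 -0.379] F [-0.1  -0.51 -2.  ] M [-0.06  0.04 -0.01] op 0.768
R [[0.99, -0.143, 0.0], [-0.143, -0.99, 0.002], [0.0, -0.002, -1.0]]
yaw0 -8.2 end [0.502 0.052 0.014]
[[0.5, -0.4, 0.1, 9.6, -0.0, -0.0, 0.0], [0.5, -0.4, 0.1, 9.5, -0.0, -0.0, 0.0], [0.5, -0.3, 0.2, 9.6, -0.0, -0.0, 0.0], [0.5, -0.4, 0.1, 9.5, -0.0, -0.0, 0.001], [0.5, -0.3, 0.2, 9.6, -0.0, -0.0, 0.0], [0.5, -0.4, 0.1, 9.5, -0.001, -0.0, 0.001], [0.5, -0.3, 0.1, 9.6, -0.0, -0.0, 0.0], [0.5, -0.4, 0.2, 9.5, -0.001, -0.0, 0.001]]
```

Emit:
{"op": "play_rows", "data": {
  "increments": [
    [0.5,1.5,0,9,0,0,0],
    [0.5,1.5,0,10,0,0,0],
    [0.5,1.5,0,10,0,0,0],
    [0.5,1,0,10,0,0,0],
    [0.5,1,0,10,0,0,0],
    [0.5,0,0,9,0,0,0],
    [0.5,0,0,7,0,0,0],
    [0.5,0,0,5,0,0,0]
  ]
}}

```text
clock: 17.5
tool_pos: [0.5109, 0.0519, 0.0148]
eef_rot: [0.997, -0.072, -0.001, -0.001]
contact_force: [-0.7, 0.2, -2.8]
opening: 0.762
```

```bash
python3 - <<'E'
from h import *
st();snap('scene','s6');crop('s6',240,200,440,350,4,'c7')
E
```

```text
t 17.5 pos [0.5109 0.0519 0.0148] q [-0.182  0.936 -0.013  2.035  0.049  0.172 -0.381] F [-0.73  0.22 -2.85] M [-0.05  0.17 -0.02] op 0.762
R [[0.99, -0.143, -0.002], [-0.143, -0.99, 0.002], [-0.002, -0.002, -1.0]]
```

View pics/c7.png

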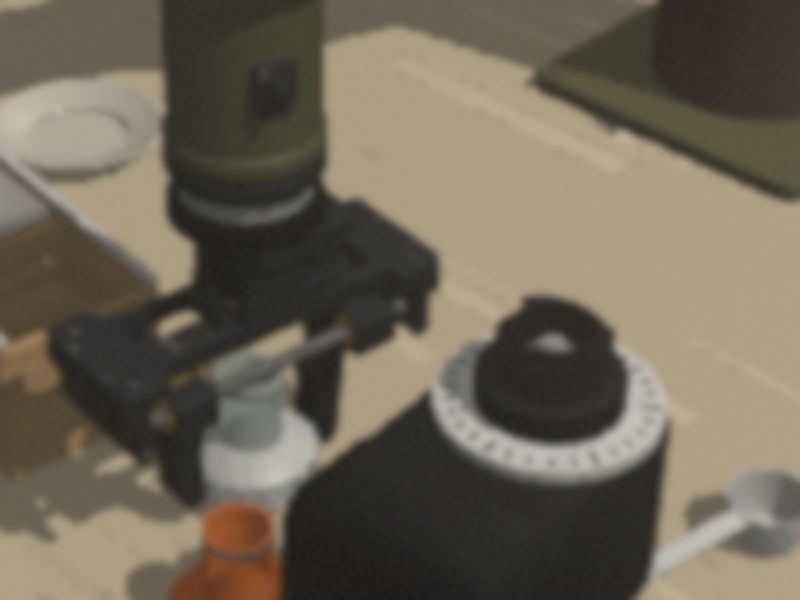

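Emit:
{"op": "play_rows", "data": {
  "increments": [
    [0.5,0,0,2.5,0,0,0],
    [0.5,0,0,2,0,0,0],
    [0.5,0,0,2,0,0,0],
    [0.5,0,0,1.5,0,0,0],
    [0.5,0,0,1.5,0,0,0],
    [0.5,0,0,1,0,0,0],
    [0.5,0,0,0.7,0,0,0],
    [0.5,0,0,0,0,0,0]
  ]
}}

```text
clock: 18.55
tool_pos: [0.5112, 0.052, 0.0031]
eef_rot: [0.997, -0.072, -0.001, -0.001]
contact_force: [0.7, -0.1, -2.2]
opening: 0.77
```

Emit:
{"op": "play_rows", "data": {
  "increments": [
    [0.5,0,0,0.5,0,0,0],
    [0.5,0,0,0.5,0,0,0],
    [0.5,0,0,0,0,0,0],
    [0.5,0,0,0,0,0,0],
    [0.5,0,0,0,0,0,0],
    [0.5,0,0,0,0,0,0],
    [0.5,0,0,0,0,0,0],
    [0.5,0,0,0,0,0,0]
  ]
}}

```text
clock: 19.55
tool_pos: [0.5113, 0.052, 0.0027]
eef_rot: [0.997, -0.072, -0.0, -0.001]
contact_force: [-0.4, 0.9, 0.1]
opening: 0.769
```

Emit:
{"op": "play_rows", "data": {
  "increments": [
    [0.5,0,0,0.7,0,0,0],
    [0.5,0,0,0.7,0,0,0],
    [0.5,0,0,0.5,0,0,0],
    [0.9,0,0,0,0,0,0],
    [1,0,0,0,0,0,0],
    [1,0,0,0,0,0,0],
    [1,0,0,0,0,0,0],
    [1,0,0,-2,0,0,0]
  ]
}}

```text
clock: 20.55
tool_pos: [0.5116, 0.052, 0.0044]
eef_rot: [0.997, -0.072, 0.0, -0.001]
contact_force: [0.1, -0.4, 0.2]
opening: 1.004
```

```bash
python3 - <<'E'
from h import *
st();snap('scene','s7');crop('s7',240,200,440,350,4,'c8');snap('wrist','w7')
E
```

```text
t 20.55 pos [0.5116 0.052  0.0044] q [-0.183  0.957 -0.011  2.035  0.049  0.149 -0.382] F [ 0.15 -0.44  0.23] M [-0.08  0.06 -0.  ] op 1.004
R [[0.99, -0.143, 0.001], [-0.143, -0.99, 0.002], [0.0, -0.002, -1.0]]
```

View pics/c8.png

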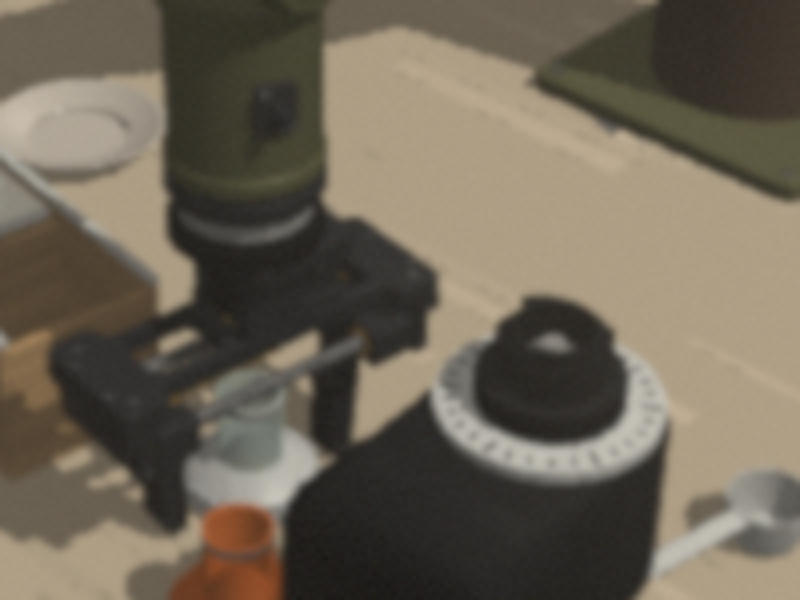

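View pics/w7.png

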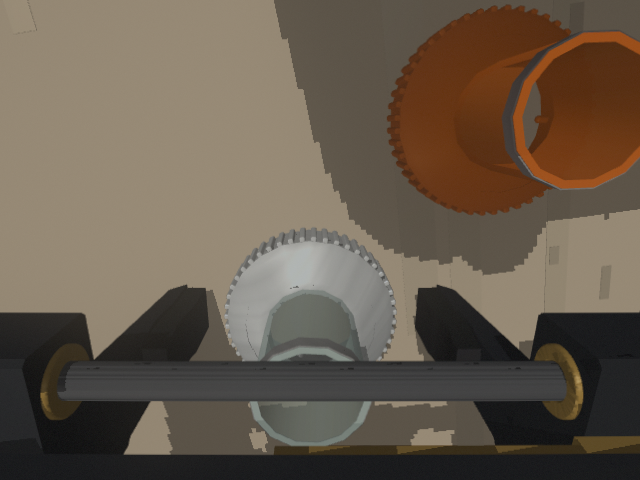

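Emit:
{"op": "play_rows", "data": {
  "increments": [
    [1,0,0,-6,0,0,0],
    [1,0,0,-7,0,0,0],
    [1,0,0,-7,0,0,0],
    [1,0,0,-4,0,0,0],
    [1,0,0,-0.5,0,0,0],
    [0.5,0,0,0,0,0,0],
    [0.3,0,0,0,0,0,0],
    [0.3,0,0,0,0,0,0]
  ],
  "grip_force": 12
}}

```text
clock: 21.65
tool_pos: [0.5118, 0.052, 0.0311]
eef_rot: [0.997, -0.072, 0.001, -0.001]
contact_force: [0.9, 0.6, -0.4]
opening: 0.684
```

Emit:
{"op": "play_rows", "data": {
  "increments": [
    [0.25,0,0,0,0,0,0],
    [0.25,0,0,0,0,0,0],
    [0.25,0,0,0,0,0,0],
    [0.25,0,0,0,0,0,0],
    [0.25,0,0,0,0,0,0],
    [0.25,0,0,-1,0,0,0],
    [0.25,0,0,-2,0,0,0],
    [0.25,0,0,-2,0,0,0]
  ]
}}

```text
clock: 22.65
tool_pos: [0.5112, 0.0519, 0.0358]
eef_rot: [0.997, -0.072, 0.0, -0.001]
contact_force: [-0.3, -0.6, -1.3]
opening: 0.382
```

```bash
python3 - <<'E'
from h import *
st();snap('scene','s8');crop('s8',240,200,440,350,4,'c9')
E
```

```text
t 22.65 pos [0.5112 0.0519 0.0358] q [-0.18   0.895 -0.015  2.036  0.048  0.211 -0.38 ] F [-0.33 -0.62 -1.32] M [-0.04  0.11 -0.02] op 0.382
R [[0.99, -0.143, 0.0], [-0.143, -0.99, 0.002], [-0.0, -0.002, -1.0]]
```

View pics/c9.png

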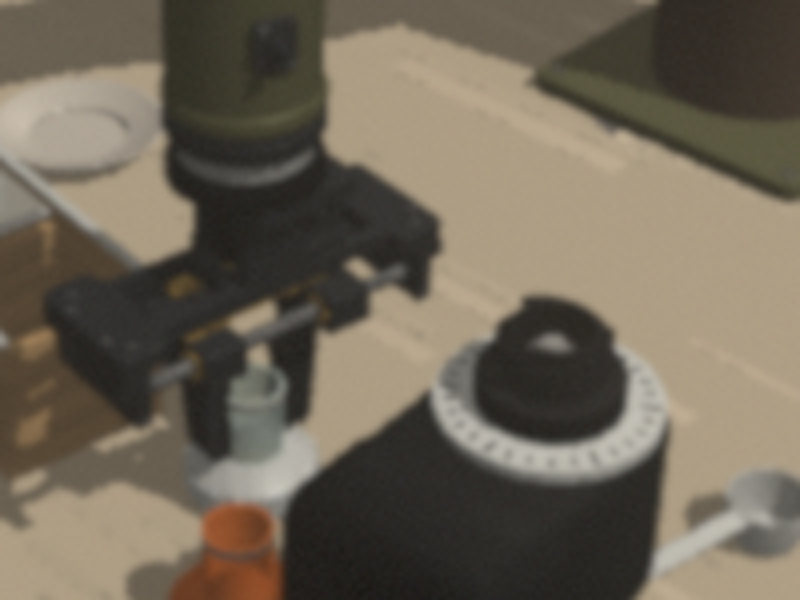

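Emit:
{"op": "play_rows", "data": {
  "increments": [
    [0.25,0,0,-5,0,0,0],
    [0.25,0,0,-10,0,0,0],
    [0.25,0,0,-16,0,0,0],
    [0.25,0,0,-20,0,0,0],
    [0.25,0,0,-20,0,0,0],
    [0.25,0,0,-20,0,0,0],
    [0.25,0,0,-20,0,0,0],
    [0.25,0,0,-10,0,0,0]
  ]
}}

```text
clock: 23.7
tool_pos: [0.5109, 0.0513, 0.1667]
eef_rot: [0.997, -0.072, 0.002, -0.001]
contact_force: [-0.3, 0.5, -1.9]
opening: 0.389
```

```bash
python3 - <<'E'
from h import *
st();snap('scene','s9');snap('wrist','w9');crop('s9',160,190,360,340,4,'c10');crop('s0',150,190,300,330,5,'c11');crop('w1',500,110,640,250,5,'c12')
E
```

```text
t 23.7 pos [0.5109 0.0513 0.1667] q [-0.17   0.653 -0.03   1.979  0.035  0.506 -0.368] F [-0.26  0.54 -1.92] M [-0.05  0.1  -0.06] op 0.389
R [[0.99, -0.143, 0.003], [-0.143, -0.99, 0.002], [0.003, -0.003, -1.0]]
```

View pics/c10.png

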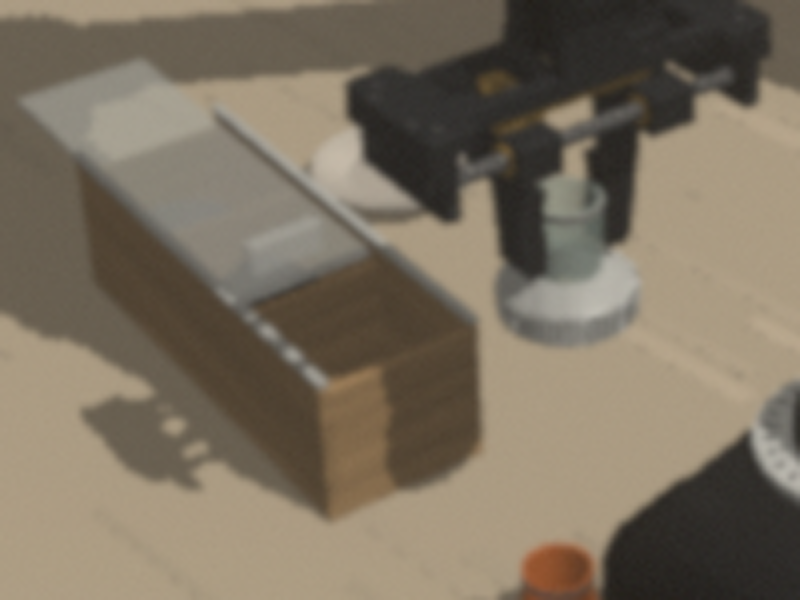

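View pics/c11.png

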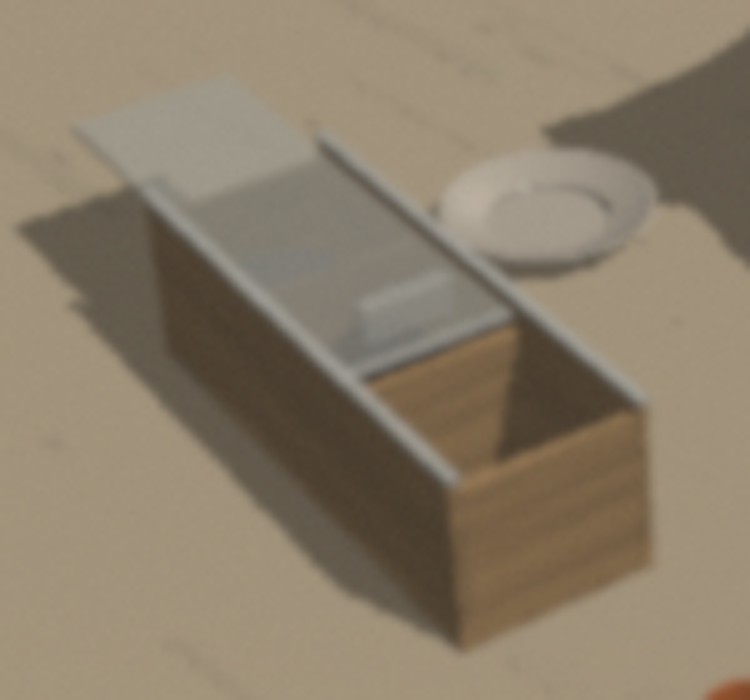

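View pics/c12.png

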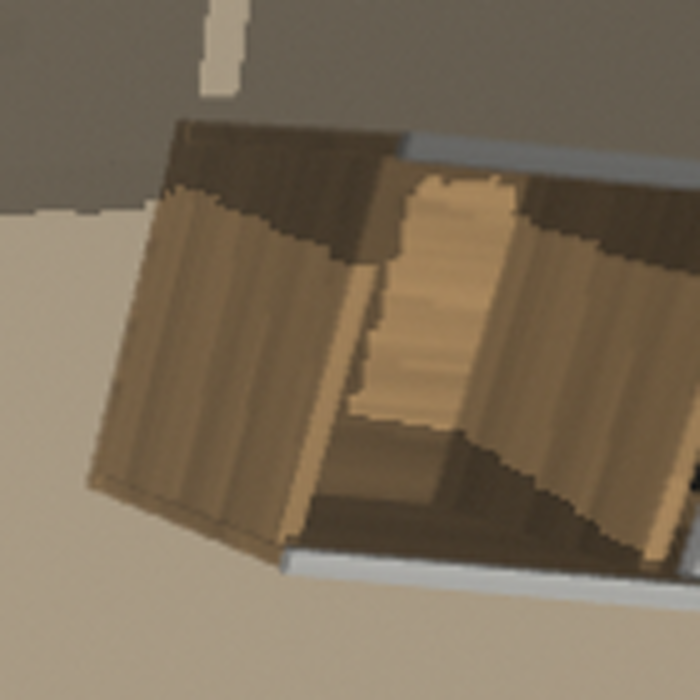

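View pics/w9.png

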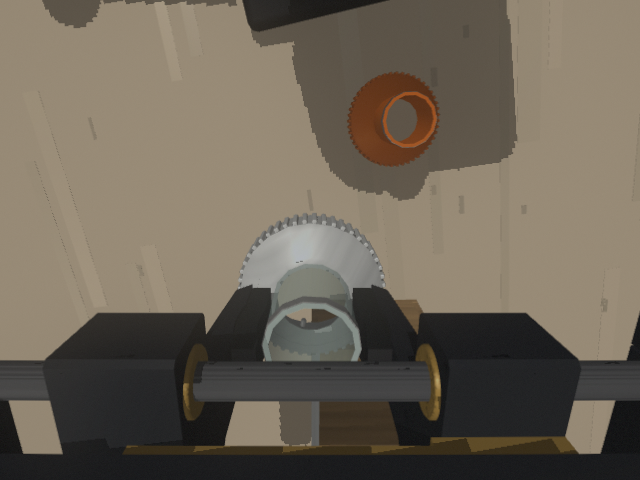

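```bash
python3 - <<'E'
from h import *
from scipy.optimize import least_squares
w=dict(np.load('pics/w1.npz'));s=dict(np.load('pics/s0.npz'));t=dict(np.load('pics/t0.npz'))
a,b,h=.047,.136,.088
W=([[a,b,0],[-a,b,0],[a,b,h],[-a,b,h]],np.array([[180,122],[90,487],[407,133],[283,573]])/5+[500,110])
S=([[a,b,0],[-a,b,0],[a,b,h],[-a,b,h],[a,-b,0]],np.array([[460,650],[650,563],[455,488],[648,403],[165,350]])/5+[150,190])
T=([[a,b,h],[a,-b,h],[-a,b,h],[-a,-b,h]],np.array([[85,48],[550,127],[60,203],[533,283]])/4+[340,170])
def X(v,P):
    P=np.array(P);c,d=np.cos(v[2]),np.sin(v[2]);return np.c_[v[0]+c*P[:,0]-d*P[:,1],v[1]+d*P[:,0]+c*P[:,1],P[:,2]]
for name,sets in(('w',[(w,W)]),('s',[(s,S)]),('t',[(t,T)]),('all',[(w,W),(s,S),(t,T)])):
    f=lambda v:np.concatenate([(proj(c,X(v,P))-q).ravel() for c,(P,q) in sets])
    o=least_squares(f,[.527,-.168,-.146]);v=o.x
    print(name,np.round(v,4),np.degrees(v[2]).round(2),'bay',X(v,[[0,.089,.005]]).round(4),np.round(o.fun,1).tolist())
# door
print('door pull?')
c,d=np.cos(v[2]),np.sin(v[2])
for n,cc,off,k,uv in(('t',t,[340,170],4,[272,158]),('s',s,[150,190],5,[410,300])):
    P=onz(cc,np.array(uv)/k+off,.095 if n=='t' else .09)[0]; dx,dy=P[0]-v[0],P[1]-v[1]
    print(n,P,'caddy',c*dx+d*dy,-d*dx+c*dy)
E
```

```text
w [ 0.5272 -0.1657 -0.1415] -8.11 bay [[ 0.5398 -0.0776  0.005 ]] [-1.2, -0.4, -1.3, -0.0, 1.0, 0.3, 1.1, 0.1]
s [ 0.5313 -0.1614 -0.145 ] -8.31 bay [[ 0.5441 -0.0733  0.005 ]] [0.7, 1.2, 1.1, 0.8, -1.7, -1.2, 0.0, -1.3, -0.1, 0.3]
t [ 0.5267 -0.1676 -0.1453] -8.33 bay [[ 0.5395 -0.0795  0.005 ]] [0.4, -0.5, 0.0, -0.5, 0.3, 0.6, -0.7, 0.4]
all [ 0.5275 -0.1656 -0.1431] -8.2 bay [[ 0.5402 -0.0775  0.005 ]] [-1.2, -0.8, -1.4, -0.4, 1.1, -0.1, 1.0, -0.3, 0.9, -0.7, 1.2, -0.9, -1.4, -3.0, 0.1, -3.0, 0.2, -1.0, -0.6, -0.7, -0.8, -1.1, -0.6, 0.4, -1.5, -0.1]
door pull?
t [ 0.52876007 -0.14534859  0.095     ] caddy -0.001619622724350747 0.02020219835838943
s [ 0.52939692 -0.14191644  0.09      ] caddy -0.0014786695217613125 0.023690082062356545
```

```bash
python3 - <<'E'
from h import *
plan([.541,-.0773,.167],np.radians(-8.2),8,hand=.25)
E
```

```text
yaw0 -8.2 end [ 0.541  -0.0773  0.167 ]
[[0.25, 6.0, 15.4, -0.1, -0.0, -0.0, -0.0], [0.25, 6.0, 15.4, -0.1, -0.0, -0.0, -0.0], [0.25, 6.0, 15.4, -0.1, -0.0, -0.001, -0.0], [0.25, 6.0, 15.4, -0.1, -0.001, -0.0, -0.0], [0.25, 6.0, 15.4, -0.1, -0.0, -0.001, -0.0], [0.25, 6.0, 15.4, -0.1, -0.001, -0.0, -0.0], [0.25, 6.0, 15.3, -0.2, -0.0, -0.001, -0.0], [0.25, 5.9, 15.4, -0.1, -0.001, -0.0, -0.001]]
```

Emit:
{"op": "play_rows", "data": {
  "increments": [
    [0.25,5,10,0,0,0,0],
    [0.25,6,16,0,0,-0.001,0],
    [0.25,6,18,0,0,-0.001,0],
    [0.25,7,20,0,0,0,0],
    [0.25,7,20,0,0,0,0],
    [0.25,7,18,0,0,0,0],
    [0.25,6,14,0,0,0,0],
    [0.25,4,8,0,0,0,0]
  ]
}}

```text
clock: 24.8
tool_pos: [0.5388, -0.0919, 0.1609]
eef_rot: [0.997, -0.075, -0.004, 0.001]
contact_force: [0.2, 0.7, -2.2]
opening: 0.384
```

```bash
python3 - <<'E'
from h import *
st();plan([.541,-.0773,.14],np.radians(-8.2),8,hand=.25);snap('scene','s10');crop('s10',160,170,360,320,4,'c13');snap('wrist','w10');snap('top','t10')
E
```

```text
t 24.8 pos [ 0.5388 -0.0919  0.1609] q [ 0.122  0.699 -0.064  1.875  0.078  0.579 -0.142] F [ 0.19  0.68 -2.17] M [-0.05  0.07 -0.08] op 0.384
R [[0.989, -0.149, -0.009], [-0.149, -0.989, -0.001], [-0.009, 0.002, -1.0]]
yaw0 -8.6 end [ 0.541  -0.0773  0.14  ]
[[0.25, 0.0, -1.9, 2.6, 0.0, 0.001, -0.001], [0.25, 0.0, -1.8, 2.6, 0.0, 0.001, -0.001], [0.25, 0.0, -1.9, 2.6, 0.0, 0.001, -0.001], [0.25, 0.0, -1.8, 2.6, 0.0, 0.001, -0.001], [0.25, 0.0, -1.9, 2.6, 0.001, 0.001, -0.001], [0.25, 0.0, -1.8, 2.6, 0.0, 0.001, -0.001], [0.25, 0.1, -1.8, 2.6, 0.0, 0.001, -0.0], [0.25, 0.0, -1.9, 2.6, 0.001, 0.002, -0.001]]
```

View pics/c13.png

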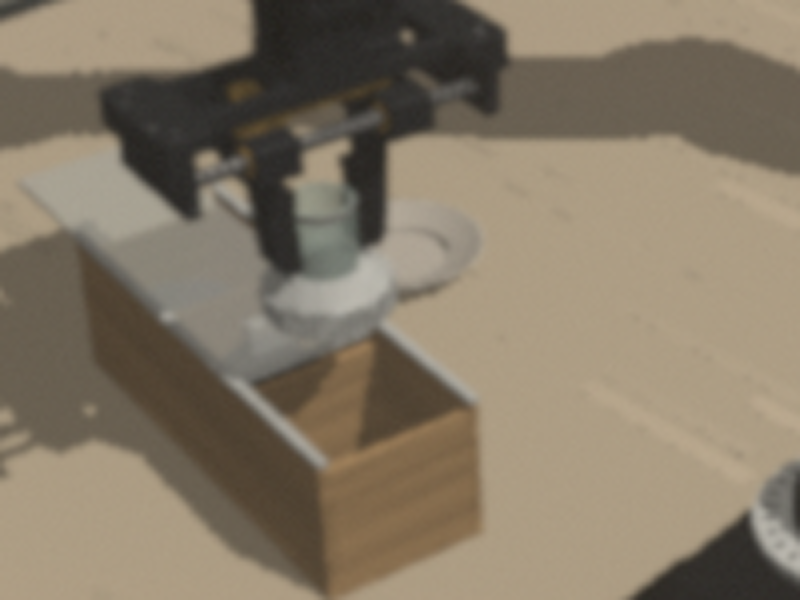

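View pics/w10.png

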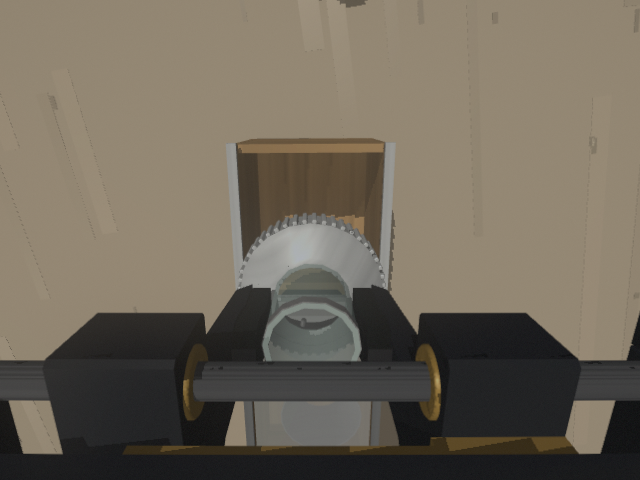

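```bash
python3 - <<'E'
from h import *
c=dict(np.load('pics/w10.npz'))
P=onz(c,[[229,144],[394,142.5]],.088);print(P,P.mean(0),np.linalg.norm(P[0]-P[1]))
m=P.mean(0);th=np.radians(-8.2);ey=np.array([-np.sin(th),np.cos(th),0]);print('bay',m-ey*(.136-.089))
print('hopper collar ctr?',onz(c,[312,0],.1))
E
```

```text
[[ 0.50227797 -0.02400833  0.088     ]
 [ 0.5933553  -0.03701082  0.088     ]] [ 0.54781663 -0.03050958  0.088     ] 0.09200079128222143
bay [ 0.54111307 -0.07702906  0.088     ]
hopper collar ctr? [[0.55836113 0.03589826 0.1       ]]
```

Emit:
{"op": "play_rows", "data": {
  "increments": [
    [0.25,0,-3,1,0,0.003,0],
    [0.25,0,-4,1,0,0.003,0],
    [0.25,0,-4,2,0,0.002,0],
    [0.25,0,-3,3,0,0,0],
    [0.25,0,-1.5,4,0,0,0],
    [0.25,0,0,4,0,0,0],
    [0.25,0,0,4,0,0,0],
    [0.25,0,0,2,0,0,0]
  ]
}}

```text
clock: 25.95
tool_pos: [0.5411, -0.0703, 0.1386]
eef_rot: [0.997, -0.072, -0.0, -0.0]
contact_force: [-0.2, -0.1, -2.2]
opening: 0.392
```

```bash
python3 - <<'E'
from h import *
st();plan([.541,-.077,.06],np.radians(-8.2),8,hand=.25)
E
```

```text
t 25.95 pos [ 0.5411 -0.0703  0.1386] q [ 0.08   0.731 -0.058  1.901  0.078  0.512 -0.175] F [-0.2  -0.13 -2.15] M [-0.06  0.06  0.03] op 0.392
R [[0.99, -0.143, -0.0], [-0.143, -0.99, 0.0], [-0.001, -0.0, -1.0]]
yaw0 -8.2 end [ 0.541 -0.077  0.06 ]
[[0.25, 0.1, 0.8, 9.8, -0.0, 0.0, -0.0], [0.25, 0.1, 0.8, 9.8, -0.0, 0.0, -0.0], [0.25, 0.1, 0.8, 9.8, -0.0, 0.0, -0.0], [0.25, 0.1, 0.8, 9.8, -0.0, 0.0, -0.0], [0.25, 0.1, 0.9, 9.8, -0.0, 0.0, -0.0], [0.25, 0.1, 0.8, 9.9, -0.0, 0.0, -0.0], [0.25, 0.2, 0.9, 9.8, -0.0, 0.0, -0.0], [0.25, 0.1, 0.8, 9.9, -0.0, 0.001, -0.0]]
```

Emit:
{"op": "play_rows", "data": {
  "increments": [
    [0.25,0,3,0,0,0,0],
    [0.25,0,2.5,0,0,0,0],
    [0.25,0,1,2,0,0,0],
    [0.25,0,0,5,0,0,0],
    [0.25,0,0,7,0,0,0],
    [0.25,0,0,8,0,0,0],
    [0.25,0,0,8,0,0,0],
    [0.25,0,0,6,0,0,0]
  ]
}}

```text
clock: 26.95
tool_pos: [0.5402, -0.0776, 0.1001]
eef_rot: [0.997, -0.072, -0.0, -0.0]
contact_force: [-0.6, -0.1, -0.3]
opening: 0.391
```

```bash
python3 - <<'E'
from h import *
st();snap('scene','s11');crop('s11',160,170,360,320,4,'c14');snap('wrist','w11')
E
```

```text
t 26.95 pos [ 0.5402 -0.0776  0.1001] q [ 0.089  0.796 -0.051  1.922  0.088  0.426 -0.171] F [-0.6  -0.08 -0.28] M [-0.04  0.06  0.02] op 0.391
R [[0.99, -0.144, -0.0], [-0.144, -0.99, 0.0], [-0.0, -0.0, -1.0]]
```

View pics/c14.png

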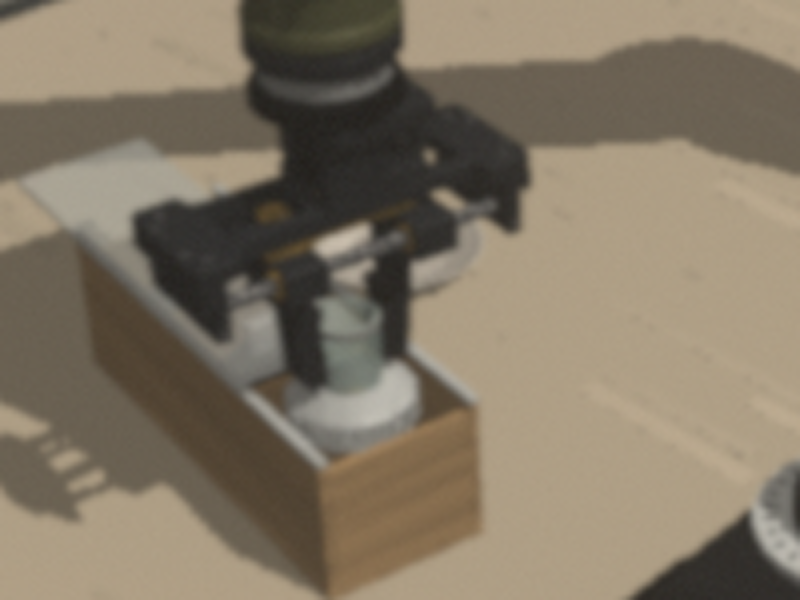

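View pics/w11.png

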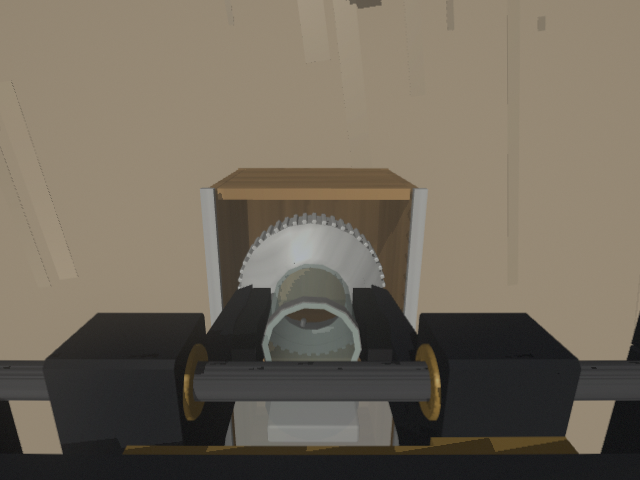

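Emit:
{"op": "play_rows", "data": {
  "increments": [
    [0.25,0.1,0,6,0,0,0],
    [0.25,0.1,0,7,0,0,0],
    [0.25,0.1,0,8,0,0,0],
    [0.25,0.1,0,8,0,0,0],
    [0.25,0.1,0,8,0,0,0],
    [0.25,0,0,8,0,0,0],
    [0.25,0,0,7,0,0,0],
    [0.25,0,0,3,0,0,0]
  ]
}}

```text
clock: 28.05
tool_pos: [0.5408, -0.0777, 0.0413]
eef_rot: [0.997, -0.072, -0.0, -0.0]
contact_force: [-0.1, -0.8, -1.8]
opening: 0.388
```

```bash
python3 - <<'E'
from h import *
st()
E
```

```text
t 28.05 pos [ 0.5408 -0.0777  0.0413] q [ 0.081  0.901 -0.038  1.936  0.097  0.307 -0.18 ] F [-0.12 -0.85 -1.76] M [-0.07  0.06 -0.  ] op 0.388
R [[0.99, -0.144, -0.0], [-0.144, -0.99, 0.0], [-0.0, -0.0, -1.0]]
```

Emit:
{"op": "play_rows", "data": {
  "increments": [
    [0.25,0,0,1.5,0,0,0],
    [0.25,0,0,1.2,0,0,0],
    [0.25,0,0,1,0,0,0],
    [0.25,0,0,0.5,0,0,0],
    [0.25,0,0,0,0,0,0],
    [0.25,0,0,0,0,0,0],
    [0.25,0,0,0,0,0,0],
    [0.25,0,0,0,0,0,0]
  ]
}}

```text
clock: 29.05
tool_pos: [0.5414, -0.0777, 0.0374]
eef_rot: [0.997, -0.072, 0.001, -0.0]
contact_force: [-0.3, -0.5, -1.7]
opening: 0.385
```

Emit:
{"op": "play_rows", "data": {
  "increments": [
    [0.25,0,0,0.6,0,0,0],
    [0.25,0,0,0.6,0,0,0],
    [0.25,0,0,0,0,0,0],
    [0.25,0,0,0,0,0,0],
    [0.25,0,0,0,0,0,0],
    [0.25,0,0,0,0,0,0],
    [0.25,0,0,0,0,0,0],
    [0.25,0,0,0,0,0,0]
  ]
}}

```text
clock: 30.05
tool_pos: [0.5414, -0.0777, 0.0361]
eef_rot: [0.997, -0.072, 0.001, -0.0]
contact_force: [-0.7, -0.2, -1.4]
opening: 0.389
```

Emit:
{"op": "play_rows", "data": {
  "increments": [
    [0.25,0,0,0.6,0,0,0],
    [0.25,0,0,0.6,0,0,0],
    [0.25,0,0,0.5,0,0,0],
    [0.25,0,0,0,0,0,0],
    [0.25,0,0,0,0,0,0],
    [0.25,0,0,0,0,0,0],
    [0.25,0,0,0,0,0,0],
    [0.25,0,0,0,0,0,0]
  ]
}}

```text
clock: 31.05
tool_pos: [0.5414, -0.0778, 0.0359]
eef_rot: [0.997, -0.072, 0.001, -0.0]
contact_force: [-0.4, 0.5, 1.7]
opening: 0.385
```

Emit:
{"op": "play_rows", "data": {
  "increments": [
    [0.48,0,0,0,0,0,0],
    [0.48,0,0,0,0,0,0],
    [0.48,0,0,0,0,0,0],
    [0.48,0,0,0,0,0,0],
    [0.48,0,0,-3,0,0,0],
    [0.48,0,0,-5,0,0,0],
    [0.48,0,0,-7,0,0,0],
    [0.48,0,0,-9,0,0,0]
  ]
}}

```text
clock: 32.05
tool_pos: [0.5415, -0.0778, 0.0607]
eef_rot: [0.997, -0.072, 0.001, -0.0]
contact_force: [-0.2, 0.6, 0.1]
opening: 0.48
```

```bash
python3 - <<'E'
from h import *
st();snap('wrist','w12');snap('scene','s12');crop('s12',160,170,360,320,4,'c15')
E
```

```text
t 32.05 pos [ 0.5415 -0.0778  0.0607] q [ 0.083  0.866 -0.042  1.933  0.095  0.343 -0.178] F [-0.17  0.64  0.05] M [ 0.01  0.04 -0.06] op 0.48
R [[0.99, -0.144, 0.002], [-0.144, -0.99, 0.0], [0.002, -0.0, -1.0]]
```

View pics/w12.png

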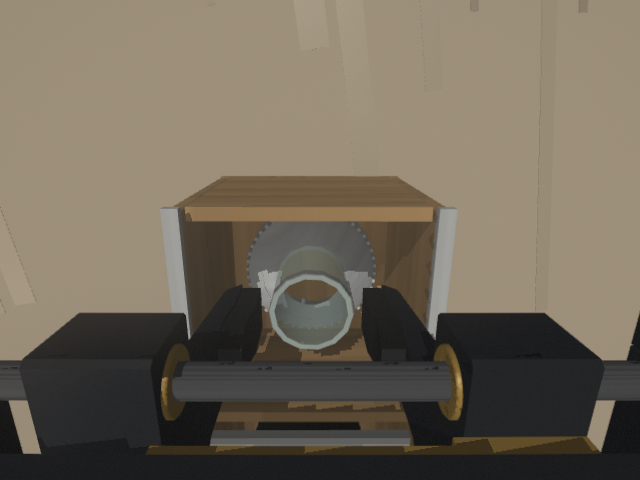

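View pics/c15.png

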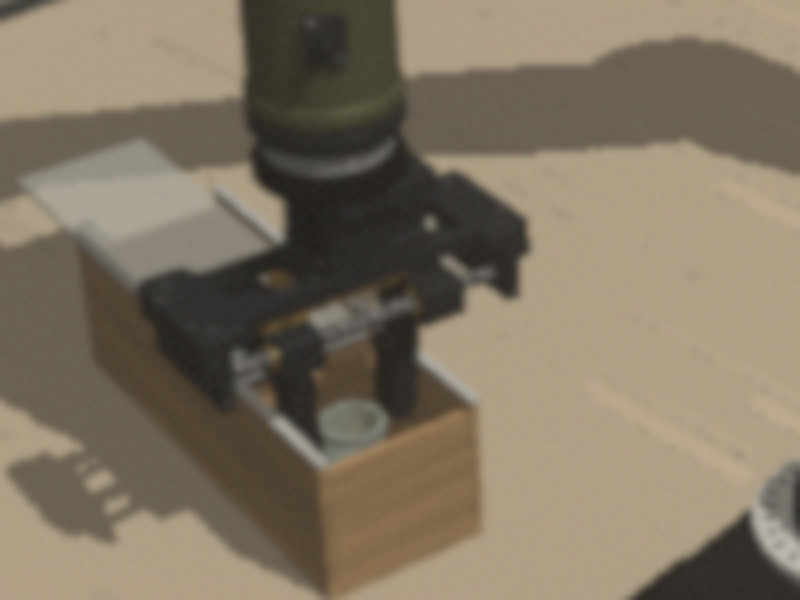

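Emit:
{"op": "play_rows", "data": {
  "increments": [
    [0.48,0,0,-8,0,0,0],
    [0.48,0,0,-12,0,0,0],
    [0.48,0,0,-14,0,0,0],
    [0.3,0,0,-16,0,0,0],
    [0,0,0,-14,0,0,0],
    [0,0,0,-10,0,0,0],
    [0,0,2,-3,0,0,0],
    [0,0,6,0,0,0,0]
  ]
}}

```text
clock: 33.15
tool_pos: [0.5412, -0.0858, 0.1449]
eef_rot: [0.997, -0.072, 0.003, -0.0]
contact_force: [-0.3, -0.6, -0.3]
opening: 0.005
```

```bash
python3 - <<'E'
from h import *
st();plan([.5267,-.177,.14],np.radians(-8.2),8,hand=0);snap('top','t13');crop('t13',340,170,540,320,4,'c16')
E
```

```text
t 33.15 pos [ 0.5412 -0.0858  0.1449] q [ 0.111  0.721 -0.063  1.896  0.083  0.522 -0.152] F [-0.27 -0.6  -0.3 ] M [-0.03  0.1   0.  ] op 0.005
R [[0.99, -0.143, 0.006], [-0.143, -0.99, -0.0], [0.006, -0.001, -1.0]]
yaw0 -8.2 end [ 0.5267 -0.177   0.14  ]
[[0, -0.2, 11.5, 0.6, -0.0, -0.001, -0.0], [0, -0.2, 11.6, 0.6, -0.0, -0.001, -0.0], [0, -0.2, 11.5, 0.6, -0.0, -0.001, -0.0], [0, -0.1, 11.6, 0.6, -0.0, -0.001, -0.0], [0, -0.2, 11.5, 0.6, -0.0, -0.0, -0.0], [0, -0.1, 11.6, 0.6, -0.0, -0.001, -0.0], [0, -0.2, 11.5, 0.6, -0.0, -0.0, -0.0], [0, -0.1, 11.6, 0.6, -0.001, -0.001, -0.0]]
```

View pics/c16.png

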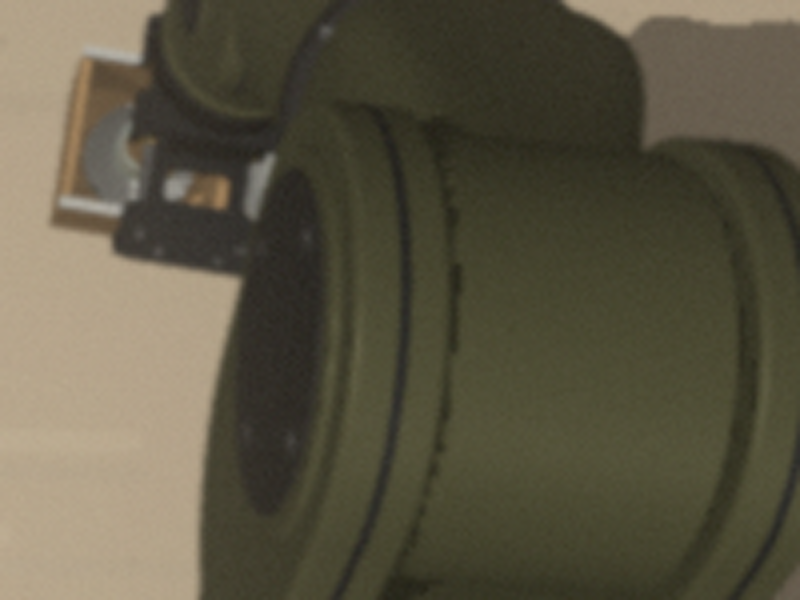

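Emit:
{"op": "play_rows", "data": {
  "increments": [
    [0,0,10,0,0,-0.002,0],
    [0,0,13,0,0,-0.002,0],
    [0,0,14,0,0,-0.001,0],
    [0,0,14,0,0,0,0],
    [0,0,13,0,0,0,0],
    [0,0,10,0,0,0,0],
    [0,0,5,0,0,0,0],
    [0,0,1,0,0,0,0]
  ]
}}

```text
clock: 34.2
tool_pos: [0.5269, -0.1741, 0.1434]
eef_rot: [0.997, -0.074, -0.002, 0.001]
contact_force: [-0.5, 0.1, -0.5]
opening: 0.001
```

```bash
python3 - <<'E'
from h import *
st();plan([.5265,-.178,.087],np.radians(-8.2),8,hand=0);snap('scene','s14');crop('s14',160,170,360,320,4,'c17');snap('wrist','w14')
E
```

```text
t 34.2 pos [ 0.5269 -0.1741  0.1434] q [ 0.285  0.733 -0.084  1.867  0.111  0.549 -0.021] F [-0.46  0.14 -0.53] M [-0.01  0.11  0.06] op 0.001
R [[0.989, -0.148, -0.003], [-0.148, -0.989, -0.001], [-0.003, 0.001, -1.0]]
yaw0 -8.5 end [ 0.5265 -0.178   0.087 ]
[[0, 0.0, 0.5, 7.0, 0.0, 0.0, -0.001], [0, 0.0, 0.5, 7.1, 0.0, 0.0, -0.001], [0, 0.1, 0.5, 7.0, 0.0, 0.001, -0.001], [0, 0.0, 0.5, 7.1, 0.0, 0.0, -0.0], [0, 0.0, 0.5, 7.0, 0.0, 0.001, -0.001], [0, 0.1, 0.5, 7.1, 0.0, 0.0, -0.0], [0, 0.0, 0.4, 7.0, 0.001, 0.001, -0.001], [0, 0.0, 0.5, 7.1, 0.0, 0.0, -0.0]]
```

View pics/c17.png

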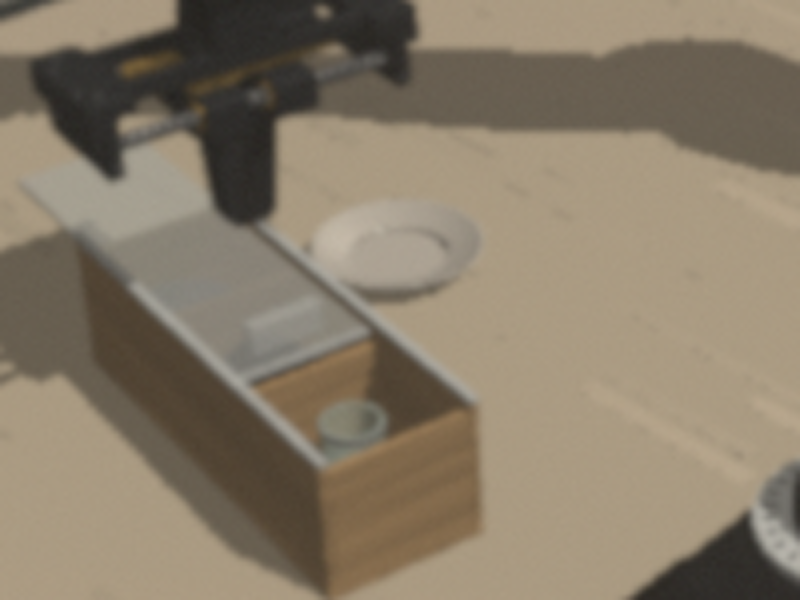

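View pics/w14.png

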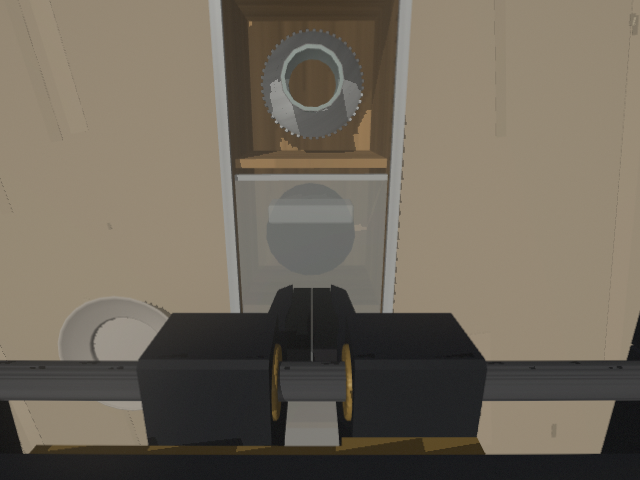

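```bash
python3 - <<'E'
from h import *
c=dict(np.load('pics/w14.npz'));C=np.array([.5284,-.1651,0]);th=np.radians(-8.2);ex=np.array([np.cos(th),np.sin(th),0]);ey=np.array([-np.sin(th),np.cos(th),0])
for uv,z in(([310,205],.098),([310,222],.098),([310,177],.0795),([312,78],.066),([311,160],.08)):
    P=onz(c,uv,z)[0];print(uv,P,(P-C)@ex,(P-C)@ey)
s=r.get_state();P=np.array(s['tool_pos']);print((P-C)@ex,(P-C)@ey)
E
```

```text
[310, 205] [ 0.53084679 -0.14007837  0.098     ] -0.0011470298394375765 0.02511480031986289
[310, 222] [ 0.5295183  -0.14892683  0.098     ] -0.0011998978923298395 0.016167319113394345
[310, 177] [ 0.53246641 -0.12843572  0.0795    ] -0.001204549956249586 0.0368694191986159
[312, 78] [ 0.54114411 -0.07732829  0.066     ] 9.502864013845453e-05 0.08869203204137367
[311, 160] [ 0.53437187 -0.11940265  0.08      ] -0.000606948702651396 0.04608190906755866
-0.0001270897597974642 -0.008570754546971964
```

Emit:
{"op": "play_rows", "data": {
  "increments": [
    [0,0,0,6,0,0,0],
    [0,0,0,8,0,0,0],
    [0,0,0,9,0,0,0],
    [0,0,0,9,0,0,0],
    [0,0,0,8,0,0,0],
    [0,0,0,6,0,0,0],
    [0,0,0,3,0,0,0],
    [0,0,0,1,0,0,0]
  ]
}}

```text
clock: 35.3
tool_pos: [0.5269, -0.1717, 0.0891]
eef_rot: [0.997, -0.072, -0.002, -0.0]
contact_force: [-0.6, 0.7, 0.2]
opening: 0.002
```

```bash
python3 - <<'E'
from h import *
s=st()
C=np.array([.5284,-.1651,0]);th=np.radians(-8.2);ex=np.array([np.cos(th),np.sin(th),0]);ey=np.array([-np.sin(th),np.cos(th),0])
P=np.array(s['tool_pos']);print((P-C)@ex,(P-C)@ey)
plan(C+.099*ey+[0,0,.087],th,16,hand=0)
E
```

```text
t 35.3 pos [ 0.5269 -0.1717  0.0891] q [ 0.273  0.822 -0.07   1.896  0.124  0.431 -0.033] F [-0.59  0.66  0.17] M [-0.07  0.04 -0.01] op 0.002
R [[0.989, -0.145, -0.004], [-0.145, -0.989, 0.0], [-0.004, 0.0, -1.0]]
-0.0005023070518953198 -0.006720246074252917
yaw0 -8.3 end [ 0.5425 -0.0671  0.087 ]
[[0, 0.0, -6.6, 0.1, 0.0, 0.0, -0.0], [0, 0.0, -6.6, 0.1, 0.0, 0.0, -0.0], [0, 0.0, -6.6, 0.1, 0.0, 0.0, -0.0], [0, 0.0, -6.6, 0.1, 0.0, 0.0, -0.0], [0, 0.0, -6.6, 0.1, 0.0, 0.0, -0.0], [0, 0.0, -6.6, 0.1, 0.0, 0.0, -0.0], [0, 0.0, -6.6, 0.1, 0.0, 0.0, -0.0], [0, 0.0, -6.6, 0.1, 0.0, 0.0, -0.0]]
[[0, 0.0, -6.6, 0.2, 0.0, 0.001, -0.0], [0, 0.0, -6.6, 0.1, 0.0, 0.0, -0.0], [0, 0.0, -6.6, 0.2, 0.0, 0.001, -0.0], [0, 0.1, -6.6, 0.2, 0.0, 0.0, -0.0], [0, 0.0, -6.6, 0.1, 0.0, 0.001, -0.0], [0, 0.1, -6.6, 0.2, 0.0, 0.0, -0.001], [0, 0.1, -6.7, 0.1, 0.0, 0.001, -0.0], [0, 0.0, -6.6, 0.2, 0.0, 0.0, -0.001]]
```

Emit:
{"op": "play_rows", "data": {
  "increments": [
    [0,0,-4,0,0,0,0],
    [0,0,-6,0.2,0,0,0],
    [0,0,-6,0.2,0,0,0],
    [0,0,-6,0.2,0,0,0],
    [0,0,-6,0.2,0,0,0],
    [0,0,-6,0.2,0,0,0],
    [0,0,-6,0.2,0,0,0],
    [0,0,-6,0.2,0,0,0]
  ]
}}

```text
clock: 36.3
tool_pos: [0.5343, -0.1245, 0.0886]
eef_rot: [0.997, -0.073, -0.001, 0.001]
contact_force: [0.0, -1.5, 0.3]
opening: 0.007
```

```bash
python3 - <<'E'
from h import *
s=st()
C=np.array([.5284,-.1651,0]);th=np.radians(-8.2);ex=np.array([np.cos(th),np.sin(th),0]);ey=np.array([-np.sin(th),np.cos(th),0])
P=np.array(s['tool_pos']);print((P-C)@ex,(P-C)@ey)
snap('wrist','w15')
E
```

```text
t 36.3 pos [ 0.5343 -0.1245  0.0886] q [ 0.176  0.818 -0.054  1.916  0.103  0.413 -0.101] F [ 0.01 -1.49  0.28] M [-0.38  0.18  0.06] op 0.007
R [[0.989, -0.146, -0.003], [-0.146, -0.989, -0.002], [-0.003, 0.002, -1.0]]
3.656939370567067e-05 0.04101201627426396
```

View pics/w15.png

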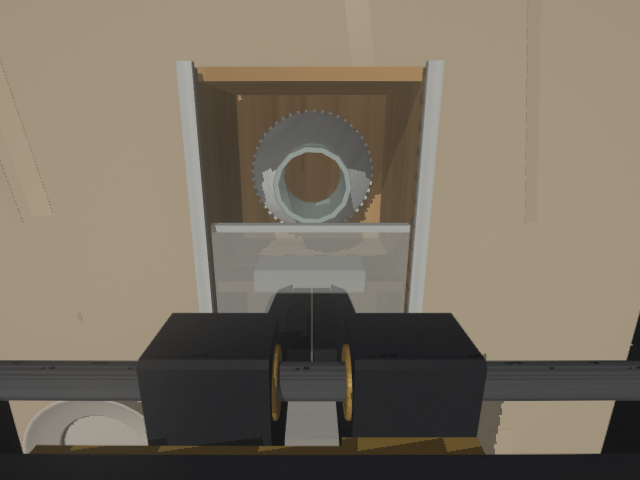

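Emit:
{"op": "play_rows", "data": {
  "increments": [
    [0,0,-6,0,0,0,0],
    [0,0,-7,0,0,0,0],
    [0,0,-7,0,0,0,0],
    [0,0,-7,0,0,0,0],
    [0,0,-6,0,0,0,0],
    [0,0,-5,0,0,0,0],
    [0,0,-4,0,0,0,0],
    [0,0,-2,0,0,0,0]
  ]
}}

```text
clock: 37.35
tool_pos: [0.5413, -0.0765, 0.0885]
eef_rot: [0.997, -0.072, -0.001, 0.0]
contact_force: [0.1, -1.1, 0.5]
opening: 0.004
```

```bash
python3 - <<'E'
from h import *
s=st()
C=np.array([.5284,-.1651,0]);th=np.radians(-8.2);ex=np.array([np.cos(th),np.sin(th),0]);ey=np.array([-np.sin(th),np.cos(th),0])
P=np.array(s['tool_pos']);print((P-C)@ex,(P-C)@ey)
E
```

```text
t 37.35 pos [ 0.5413 -0.0765  0.0885] q [ 0.081  0.817 -0.042  1.922  0.079  0.407 -0.165] F [ 0.09 -1.08  0.52] M [-0.35  0.07 -0.03] op 0.004
R [[0.99, -0.144, -0.003], [-0.144, -0.99, -0.001], [-0.003, 0.001, -1.0]]
0.00017880047399625987 0.08949848834627205
```

Remaining roughly 9–10 mm; push gently until the stop is felt.

Emit:
{"op": "play_rows", "data": {
  "increments": [
    [0,0,-2,0,0,0,0],
    [0,0,-2,0,0,0,0],
    [0,0,-2,0,0,0,0],
    [0,0,-1.5,0,0,0,0],
    [0,0,-1.2,0,0,0,0],
    [0,0,-1.2,0,0,0,0],
    [0,0,-1.2,0,0,0,0],
    [0,0,-1.2,0,0,0,0]
  ]
}}

```text
clock: 38.35
tool_pos: [0.5424, -0.0689, 0.0885]
eef_rot: [0.997, -0.075, -0.002, 0.003]
contact_force: [0.1, -5.0, 1.6]
opening: 0.006
```

Emit:
{"op": "play_rows", "data": {
  "increments": [
    [0,0,-1.2,0,0,0,0],
    [0,0,-1.2,0,0,0,0],
    [0,0,-1.2,0,0,0,0],
    [0,0,-1.2,0,0,0,0],
    [0,0,-1.2,0,0,0,0],
    [0,0,-1.2,0,0,0,0],
    [0,0,-1.2,0,0,0,0],
    [0,0,-1.2,0,0,0,0]
  ]
}}

```text
clock: 39.35
tool_pos: [0.5423, -0.069, 0.0886]
eef_rot: [0.997, -0.079, -0.002, 0.009]
contact_force: [-1.2, -5.2, 1.2]
opening: 0.003
```

```bash
python3 - <<'E'
from h import *
s=st()
C=np.array([.5284,-.1651,0]);th=np.radians(-8.2);ex=np.array([np.cos(th),np.sin(th),0]);ey=np.array([-np.sin(th),np.cos(th),0])
P=np.array(s['tool_pos']);print((P-C)@ex,(P-C)@ey)
E
```

```text
t 39.35 pos [ 0.5423 -0.069   0.0886] q [ 0.041  0.818 -0.017  1.921  0.075  0.41  -0.196] F [-1.23 -5.16  1.16] M [-1.18  0.2   0.09] op 0.003
R [[0.988, -0.157, -0.006], [-0.157, -0.987, -0.018], [-0.004, 0.018, -1.0]]
6.23368836458167e-05 0.09707230614468267
```

Emit:
{"op": "play_rows", "data": {
  "increments": [
    [0,0,4,0,0,0,0],
    [0,0,6,0,0,0,0],
    [0,0,6,-4,0,0,0],
    [0,0,4,-10,0,0,0],
    [0,0,4,-20,0,0,0],
    [0,0,10,-20,0,0,0],
    [0,0,20,-20,0,0,0],
    [0,0,20,-20,0,0,0]
  ]
}}

```text
clock: 40.35
tool_pos: [0.5314, -0.1379, 0.1878]
eef_rot: [0.997, -0.075, -0.003, 0.006]
contact_force: [0.0, -0.4, -0.2]
opening: 0.009
```

Emit:
{"op": "play_rows", "data": {
  "increments": [
    [0,0,20,-10,0,0,0],
    [0,0,20,-5,0,0,0],
    [0,0,20,0,0,0,0],
    [0,0,20,0,0,0,0],
    [0,0,15,0,0,0,0],
    [0,0,8,0,0,0,0],
    [0,0,0,0,0,0,0],
    [0,0,0,0,0,0,0]
  ]
}}

```text
clock: 41.35
tool_pos: [0.5164, -0.2439, 0.2112]
eef_rot: [0.997, -0.076, 0.001, 0.006]
contact_force: [0.6, 0.6, -0.0]
opening: 0.009
```

```bash
python3 - <<'E'
from h import *
st();snap('wrist','w16');snap('scene','s16');snap('top','t16');crop('s16',160,170,360,320,4,'c18')
E
```

```text
t 41.35 pos [ 0.5164 -0.2439  0.2112] q [ 0.405  0.647 -0.085  1.772  0.094  0.721  0.116] F [ 0.58  0.6  -0.03] M [-0.05  0.07  0.  ] op 0.009
R [[0.989, -0.151, 0.002], [-0.151, -0.988, -0.012], [0.004, 0.011, -1.0]]
```

View pics/w16.png

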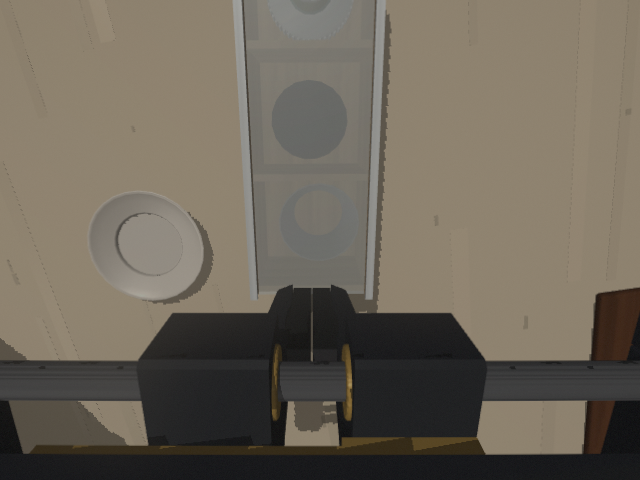

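View pics/s16.png

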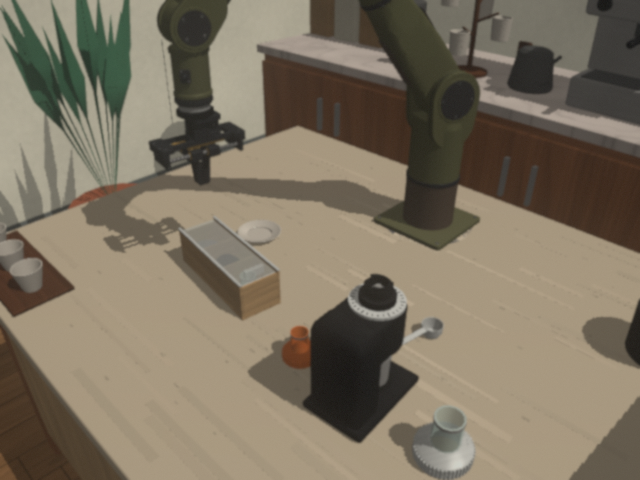

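View pics/c18.png

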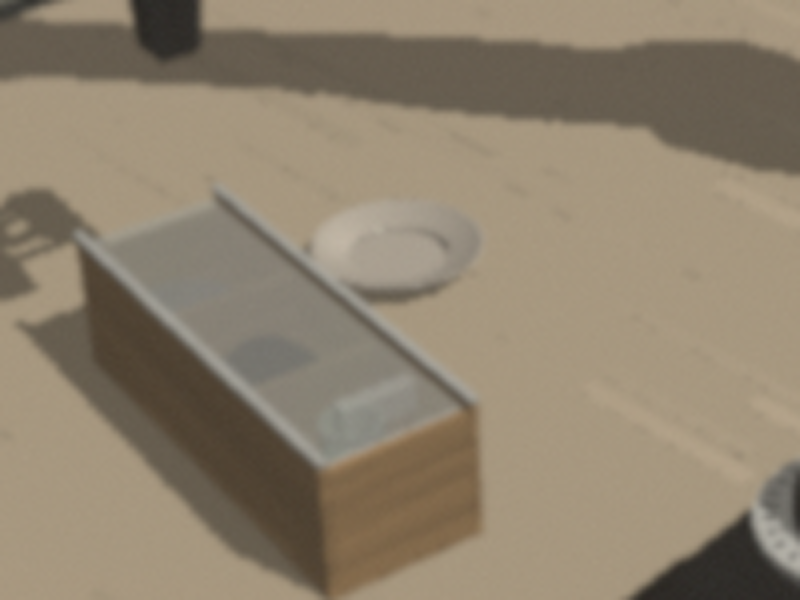

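```bash
python3 - <<'E'
from h import *
snapc=dict(np.load('pics/s16.npz'))
crop('s16',210,240,290,300,10,'c19'); crop('t16',340,170,540,320,4,'c20')
E
```

```text
(no output)
```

View pics/c20.png

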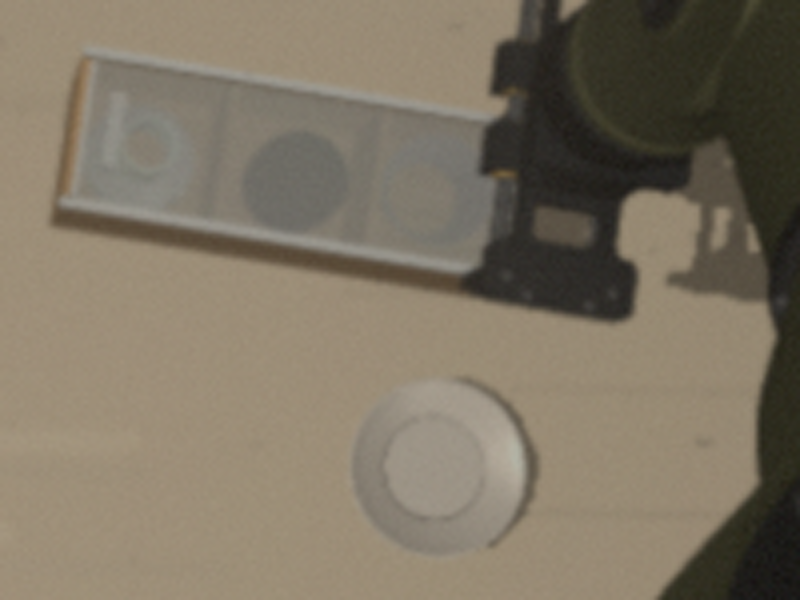

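View pics/c19.png

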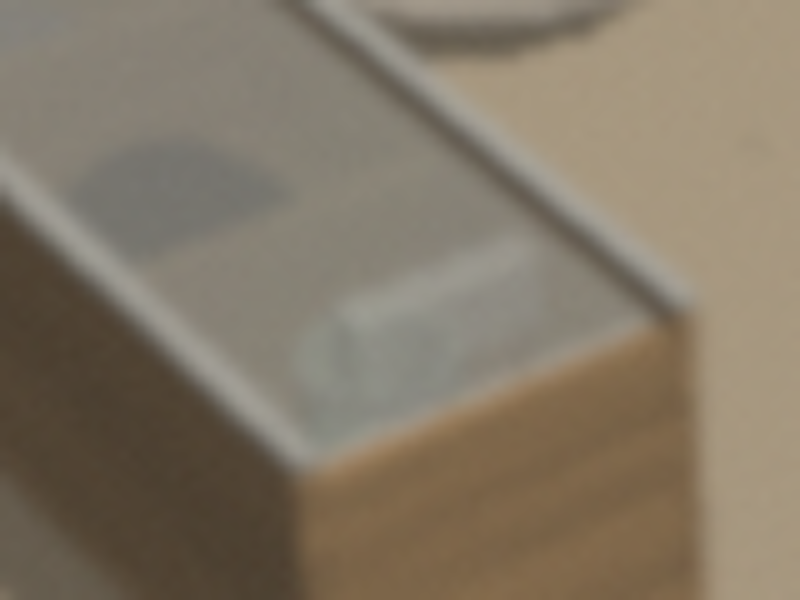

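```bash
python3 - <<'E'
from h import *
c=dict(np.load('pics/t16.npz'))
v=[.5267,-.1676,-.1453];ey=np.array([-np.sin(v[2]),np.cos(v[2])])
for uv in([272,158],[115,128]):
  P=onz(c,np.array(uv)/4+[340,170],.095)[0];print(uv,(P[:2]-v[:2])@ey)
st(); r.finish_job()
E
```

```text
[272, 158] 0.022315214873310316
[115, 128] 0.11312051606218226
t 41.5 pos [ 0.5163 -0.244   0.2111] q [ 0.405  0.647 -0.085  1.772  0.094  0.721  0.116] F [ 0.16 -0.05  0.11] M [-0.06  0.1   0.02] op 0.006
R [[0.989, -0.151, 0.002], [-0.151, -0.988, -0.012], [0.004, 0.012, -1.0]]
the job is handed in; nothing more can be done
```

The hopper is standing upright in the caddy's empty bay with the door shut over it, and I handed the job in at 41.5 s of the 72 s allowed.

- **Unscrewing:** I gripped the hopper by its knurled collar and turned it about 4.7 rad anticlockwise, rising about 16 mm with it. The wrist force stayed under about 4 N, so the thread was not forced. It then lifted straight off the neck.
- **Counter and bay:** I stood it upright on the bare counter between the grinder and the caddy. I took it again by the glass tube at 12 N and lowered it until it touched the bay floor. After release, the wrist camera showed it upright and within about 1 mm of the bay's centre.
- **Door:** I pushed the pull with the closed fingers until the door stopped at about 5 N. The top camera then put the pull 113 mm from the caddy's centre, which is the shut value.

The saucer, scoop, funnel and bellows look to be where they started in the last pictures. I judged them by eye rather than measuring them.

At the stop, the tool's own position put the pull about 2 mm short of fully shut. I took that as calibration error, since the stop was felt and the picture showed the door meeting the end wall. The scene camera also read 4 to 5 mm off the other two cameras, so I relied on the top and wrist views.

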